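Shut a carved dish in the damp box

ROBOT

A 6-joint arm with a two-finger parallel gripper is mounted at the origin on the work surface. World frame = base frame: x ahead of the robot, y to its left, z up, the work surface at z = 0. Lengths are in m, angles in degrees, forces in N, time in s.
With the tool pointing down it reaches from about 0.375 to 0.9 m from the base axis. Payload 3.1 kg.
Tool frame: the origin (TCP) lies on the centre line of the jaws, within the pads' length; the fingertips stand 8 mm ahead of it and the grasp point (between the pads) lies 11 mm behind it; z points along the fingers, y is the direction in which the jaws open and shut (so a half turn about z gives the same grasp; the last joint's range is limited). The gripper opens to 87 mm and grips with 3 to 60 N. Pads are 19 mm wide; open, the fingers measure 117 mm over their backs; the gripper's body (75 mm by 190 mm) begins 51 mm behind the grasp point.
Start: joints at [-78.753, 30.224, 82.088, -0, 67.689, -10.227], TCP at [0.229, -0.582, 0.192] pointing down, gripper open.
Joint ranges: [-176.69, 176.69], [-43.24, 126.21], [12.49, 139.97], [-82, 262], [0, 151.66], [-163.58, 163.58]. Speed limits (degrees/s): [159.86, 159.86, 180, 180, 180, 180].

INTERFACE

Orientations are given as a 3x3 rotation matrix whose columns are the frame's x, y, z axes.
In Python, from rig import * gives the robot as it stands. The module is installed in compiled form; this text tells all that it offers.
- The arm moves only by the tool arm_command, never from a script. Its argument "commands" is a list of rows, each an object with "translation": the shift along the tool's x, y, z scaled (see below), a list of three; "dr": the turn, a rotation vector about the tool's x, y, z scaled (see below), a list of three; "jaw": the closure, from 0 (fully open) to 1 (shut). In form: [{"translation": [x, y, z], "dr": [ax, ay, az], "jaw": jaw}, ...]. A call has 1 to 12 rows; each row shifts and turns the commanded pose from where the row before left it, along the tool's axes as they then stand; what a row does not reach is not made up. The controller multiplies each number of a shift by 25 mm and each number of a turn by 6 degrees. A row lasts 1/12 s, in which the tool goes at most 41.7 mm and 7.16 degrees, less where a joint would pass 70% of its speed; a pose out of reach is approached as far as the arm can. A call with a number of a shift or a turn outside -1 to 1 is refused whole. A call with a gripper value outside its range is refused whole. The fingers move at their own pace and stop on an object; the grip force is fixed at half the most. Time passes only in rows, so rows that do not move let the fingers close. It gives the time, the measured TCP pose, the force and the opening at its end, in the units of the state.
- read_state(): the state, without advancing time (a new reading comes with each control period).
- capture(name): name is "scene" or "top"; returns (picture, depth): 400x640x3 uint8, red, green, blue; 400x640 float32, m along the optical axis (not along the pixel's ray), 0 where there is no reading.
- camera_model(name): a dict with "intrinsics" (3x3 intrinsics, pixels), "k1" (the pictures are not rectified: a ray, as slopes to the right and down, at radius r is drawn at 1 + k1 r^2 times it, then the intrinsics apply), "pose" (4x4, takes a point from camera to world coordinates). Camera axes: x right, y down, z forward; pixel columns grow to the right and rows downward; lengths in m; the calibration is good to about 2 mm. A picture is of the moment at which its call begins. camera_model takes no time and is no camera call.
- hand_in(): hands the job in, once; it reports no verdict.
The state is a dict: "time_s": time; "joint_positions": joint angles; "qvel": joint speeds; "tau": joint torques, N m; "position": TCP position; "tcp_rot": TCP orientation; "force": force on the tool from outside, world axes, zero at the start; "moment": the same for the moment, N m; "opening": opening from 0.0 (shut) to 1.0 (fully open).
Only numpy, scipy, OpenCV 4.12 (cv2) and the standard library are available. Lean on these libraries where they do the work, as an engineer would, in place of code of your own. Each camera call takes 0.05 s, during which the arm holds its last target.

TASK

Set the carved leaf dish upright on the floor of the white damp box, then lay the green gasketed lid on the box with its plug in the mouth, and let go of it. Then press the lid's corners down one at a time, each one fully home before you go on to the next, until the lid sits flat and sealed all round. Do not knock the vase, the glaze jar or the tool pot.

Things in the scene. Friction and masses are not known exactly. Their poses are not given: they have to be found in the camera images.
- box: Open white plastic damp box fixed to the table, 186 x 176 mm outside (long side along its x), 70 mm high to the rim; walls 18 mm thick, mouth 150 x 140 mm, inner floor 8 mm above the table. Origin: centre of its underside; z up. A square black rubber cushion stands at each corner of its rim.
- lid: Loose gasketed lid, 0.35 kg: green plate 192 x 182 x 8 mm (long side along its x), grey plug below it 20 mm deep that enters the box's mouth with 4 mm play each side (lowest 8 mm: 8 mm play). Origin: centre of the plug's underside; plate underside at 20, top at 28 mm. Starts on the table on its plug. Fits either way round. Origin 60 mm above the table when laid on the raised cushions, 50 when sealed.
- lid_handle (a point): Centre of the top of the lid's black bar handle, 64 mm above the lid's origin. The bar is 90 mm long along the lid's x, 18 mm wide along its y and 36 mm high above the plate.
- dish: Loose leaf-shaped raw clay dish, grey, 0.25 kg, 120 mm long (pointed ends along its x), 48 mm wide, 32 mm high, walls 7 mm. Over the middle 56 mm of its length the two side walls are straight, upright and parallel, 48 mm apart over the outside. Origin: centre of its underside; z up out of its hollow. It starts upright on the table.
- vase: Bystander: loose terracotta vase, 150 mm tall, 84 mm across at most. Origin: centre of its foot.
- jar: Bystander: loose blue glaze jar with white cap, 66 mm across, 100 mm tall. Origin: centre of its foot.
- toolpot: Bystander: loose white pot 74 mm across with tools standing in it, 160 mm tall over all. Origin: centre of its foot.
- box_corner0 (a point): Fixed point on the box at rim height (70 mm), at the middle of its +x +y corner cushion (84 and 79 mm from the box's centre along its x and y).
- pad0 (a joint): How far (m) the cushion at box_corner0 has been pushed down: 0 = standing 10 mm proud of the rim, 0.010 = flush with the rim. It starts at 0 to 0.003. It slides stiffly, taking about 10 N, and stays where it is left.
- lid_corner0 (a point): Yellow dot, 24 mm across, on top of the lid's plate near its +x +y corner (78 and 73 mm from the lid's centre along its x and y, 28 mm above its origin): the place to press. It lies over a cushion, a little inward of its middle.
- box_corner1 (a point): Fixed point on the box at rim height (70 mm), at the middle of its +x -y corner cushion (84 and 79 mm from the box's centre along its x and y).
- pad1 (a joint): How far (m) the cushion at box_corner1 has been pushed down: 0 = standing 10 mm proud of the rim, 0.010 = flush with the rim. It starts at 0 to 0.003. It slides stiffly, taking about 10 N, and stays where it is left.
- lid_corner1 (a point): Yellow dot, 24 mm across, on top of the lid's plate near its +x -y corner (78 and 73 mm from the lid's centre along its x and y, 28 mm above its origin): the place to press. It lies over a cushion, a little inward of its middle.
- box_corner2 (a point): Fixed point on the box at rim height (70 mm), at the middle of its -x -y corner cushion (84 and 79 mm from the box's centre along its x and y).
- pad2 (a joint): How far (m) the cushion at box_corner2 has been pushed down: 0 = standing 10 mm proud of the rim, 0.010 = flush with the rim. It starts at 0 to 0.003. It slides stiffly, taking about 10 N, and stays where it is left.
- lid_corner2 (a point): Yellow dot, 24 mm across, on top of the lid's plate near its -x -y corner (78 and 73 mm from the lid's centre along its x and y, 28 mm above its origin): the place to press. It lies over a cushion, a little inward of its middle.
- box_corner3 (a point): Fixed point on the box at rim height (70 mm), at the middle of its -x +y corner cushion (84 and 79 mm from the box's centre along its x and y).
- pad3 (a joint): How far (m) the cushion at box_corner3 has been pushed down: 0 = standing 10 mm proud of the rim, 0.010 = flush with the rim. It starts at 0 to 0.003. It slides stiffly, taking about 10 N, and stays where it is left.
- lid_corner3 (a point): Yellow dot, 24 mm across, on top of the lid's plate near its -x +y corner (78 and 73 mm from the lid's centre along its x and y, 28 mm above its origin): the place to press. It lies over a cushion, a little inward of its middle.
Things that resemble listed ones, but are neither listed nor needed, are in the scene too. Leave any yellow look-alike of the dish alone.

How it is judged (in metres and radians):
On the way, in this order (a step that is already met when the one before it is completed fails the run):
1. the dish stands upright on the floor of the box, let go (z of dish in the frame of box between 0.003 and 0.013 m and horizontal distance between dish and box below 0.06 m and angle between dish's own z axis and vertical below 0.12 rad and contact force between the fingers and dish below 0.1 N), for 0.2 s.
2. the lid lies on the box with its plug in the mouth, let go, with all four corner cushions still standing up (horizontal distance between lid and box below 0.01 m and angle between the x axis of lid and the x axis of box, either way round below 0.1 rad and angle between lid's own z axis and vertical below 0.12 rad and z of lid in the frame of box below 0.064 m and contact force between the fingers and lid below 0.1 N and value of joint each of pad0, pad1, pad2, pad3 below 0.0075 m), for 0.2 s.
3. one corner has been pressed home while the other three still stand up (((value of joint pad0 above 0.0085 m and value of joint each of pad1, pad2, pad3 below 0.0075 m) or (value of joint pad1 above 0.0085 m and value of joint each of pad0, pad2, pad3 below 0.0075 m) or (value of joint pad2 above 0.0085 m and value of joint each of pad0, pad1, pad3 below 0.0075 m) or (value of joint pad3 above 0.0085 m and value of joint each of pad0, pad1, pad2 below 0.0075 m))), for 0.1 s.
4. three corners are home and the last still stands up (((value of joint pad0 below 0.0075 m and value of joint each of pad1, pad2, pad3 above 0.0085 m) or (value of joint pad1 below 0.0075 m and value of joint each of pad0, pad2, pad3 above 0.0085 m) or (value of joint pad2 below 0.0075 m and value of joint each of pad0, pad1, pad3 above 0.0085 m) or (value of joint pad3 below 0.0075 m and value of joint each of pad0, pad1, pad2 above 0.0085 m))), for 0.1 s.
At the end, for the whole second after the job is handed in: The dish is upright (within 0.12 rad) on the box's floor; all four corner cushions are pushed down by more than 8.5 of their 10 mm, and the lid lies on the box, square to it within 0.1 rad and 10 mm, with each of its corners within 2.5 mm of its sealed height; lid and dish are at rest (z of dish in the frame of box between 0.003 and 0.013 m and horizontal distance between dish and box below 0.06 m and angle between each of dish, lid's own z axis and vertical below 0.12 rad and horizontal distance between lid and box below 0.01 m and angle between the x axis of lid and the x axis of box, either way round below 0.1 rad and value of joint each of pad0, pad1, pad2, pad3 above 0.0085 m and z of each of lid_corner0, lid_corner1, lid_corner2, lid_corner3 in the frame of box below 0.0805 m and linear speed of each of lid, dish below 0.02 m/s); the robot touches nothing.
It fails at once if the vase is knocked (moved over 30 mm or tipped over 0.3 rad) (distance of vase from where it was at the start of the episode above 0.03 m or angle between vase's own z axis and vertical above 0.3 rad).
It fails at once if the glaze jar is knocked (moved over 30 mm or tipped over 0.3 rad) (distance of jar from where it was at the start of the episode above 0.03 m or angle between jar's own z axis and vertical above 0.3 rad).
It fails at once if the tool pot is knocked (moved over 30 mm or tipped over 0.3 rad) (distance of toolpot from where it was at the start of the episode above 0.03 m or angle between toolpot's own z axis and vertical above 0.3 rad).
It also fails if it takes over 72 s, if anything falls off the work surface, if the arm or the gripper's body presses on something with over 40 N, if the wrist force passes 120 N, or if a joint passes its speed limit or range.

## Working session

There is one attempt and no reset: what is moved stays moved. The work goes in short steps, Python scripts to look and compute and a tool call to move; the robot and the scene stay as the last step left them, time stands still between calls to the robot, and variables do not carry over. Pictures are saved under pics/ and viewed, and the job is handed in when it is done.

Besides the shell and the picture viewer there is one more tool, called after "Request:" by a JSON object that holds its "method" and its "body". arm_command: Moves the arm, as the interface text tells. Its arguments: {"type":"object","properties":{"commands":{"type":"array"}},"required":["commands"]}

```bash
mkdir -p pics; ls; python3 - <<'E'
from rig import *
import cv2,numpy as np
s=read_state();print(s)
for n in("scene","top"):
    p,d=capture(n);cv2.imwrite(f"pics/{n}0.png",p[:,:,::-1]);np.savez(f"{n}0.npz",p=p,d=d);print(camera_model(n))
E
```

```text
pics
{'time_s': 0.0, 'joint_positions': array([-7.87533610e+01,  3.02761121e+01,  8.21564063e+01, -4.44628928e-05,
        6.76878819e+01, -1.02278954e+01]), 'qvel': array([ 0.01635641, -0.03379265, -0.087906  , -0.07799737,  0.04222243,
       -0.00026672]), 'tau': array([-5.71401324e-04, -4.40052688e+01, -1.76593190e+01,  6.30636932e-02,
        5.82126144e-02, -1.54989357e-04]), 'position': array([ 0.22866996, -0.58082021,  0.19120218]), 'tcp_rot': array([[ 9.30580339e-01,  3.66087508e-01, -4.10542012e-04],
       [ 3.66087548e-01, -9.30578132e-01,  2.06088598e-03],
       [ 3.72423192e-04, -2.06811429e-03, -9.99997792e-01]]), 'force': array([ 0.40520773,  0.74584826, -0.65692107]), 'moment': array([-0.00202936,  0.04006702,  0.0393666 ]), 'opening': 0.9996934436911469}
{'intrinsics': array([[517.15751487,   0.        , 316.48372372],
       [  0.        , 517.15751487, 199.96432624],
       [  0.        ,   0.        ,   1.        ]]), 'k1': -0.04635290434322804, 'pose': array([[-0.57988394,  0.602506  , -0.54838046,  1.36246258],
       [ 0.81466489,  0.4349999 , -0.38353123,  0.58533397],
       [ 0.00746558, -0.66914991, -0.74308994,  1.25990729],
       [ 0.        ,  0.        ,  0.        ,  1.        ]])}
{'intrinsics': array([[458.36222722,   0.        , 314.85697118],
       [  0.        , 458.36222722, 200.27054565],
       [  0.        ,   0.        ,   1.        ]]), 'k1': 0.018613278757076024, 'pose': array([[-0.02022212, -0.99824584,  0.0556445 ,  0.40316558],
       [-0.99979357,  0.02008093, -0.00309548, -0.00260365],
       [ 0.00197266, -0.05569561, -0.99844585,  1.44076595],
       [ 0.        ,  0.        ,  0.        ,  1.        ]])}
```

View pics/scene0.png

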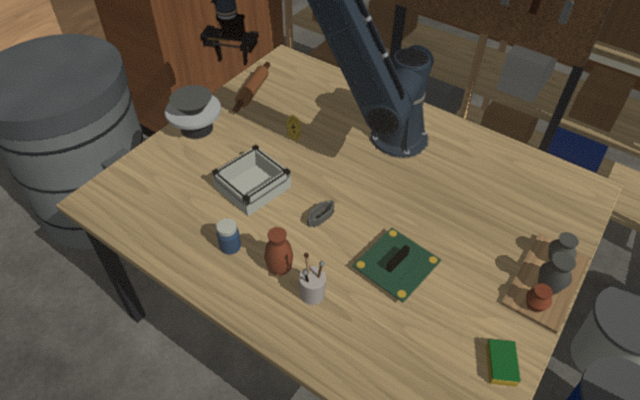

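View pics/top0.png

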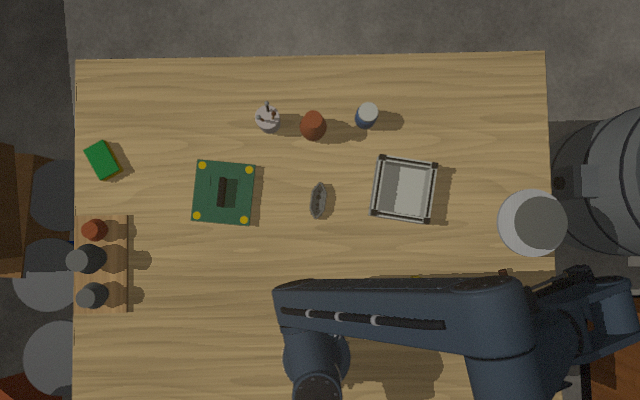

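The top view shows the lid at (223,192), the dish at (318,200) and the box at (404,188). The pot, vase and jar stand behind them at rows 115–125. Next I'll enlarge crops of the three main items.

```bash
cat > h.py <<'E'
from rig import *
import cv2,numpy as np
from scipy.spatial.transform import Rotation as R
def und(cm,uv):
    K=cm["intrinsics"];uv=np.atleast_2d(np.array(uv,float))
    return cv2.undistortPoints(uv.reshape(-1,1,2),K,np.array([cm["k1"],0,0,0,0.])).reshape(-1,2)
def onz(name,uv,z):
    cm=camera_model(name);P=cm["pose"];n=und(cm,uv)
    d=np.c_[n,np.ones(len(n))]@P[:3,:3].T;o=P[:3,3]
    return o+d*((z-o[2])/d[:,2])[:,None]
def cloud(name,d):
    cm=camera_model(name);P=cm["pose"];v,u=np.mgrid[:400,:640]
    n=und(cm,np.c_[u.ravel(),v.ravel()]);z=d.ravel()
    X=np.c_[n*z[:,None],z]@P[:3,:3].T+P[:3,3];X[z==0]=np.nan
    return X.reshape(400,640,3)
def proj(name,X):
    cm=camera_model(name);P=np.linalg.inv(cm["pose"]);X=np.atleast_2d(X)@P[:3,:3].T+P[:3,3]
    q=cv2.projectPoints(X.reshape(-1,1,3),np.zeros(3),np.zeros(3),cm["intrinsics"],np.array([cm["k1"],0,0,0,0.]))[0]
    return q.reshape(-1,2)
def crop(p,u0,v0,w,h,s,fn):
    c=cv2.resize(p[v0:v0+h,u0:u0+w],None,fx=s,fy=s,interpolation=cv2.INTER_CUBIC);c=c[:,:,::-1].copy()
    for i in range(0,w,10):
        cv2.putText(c,str(u0+i),(i*s,8),0,.3,(0,0,255),1);cv2.line(c,(i*s,10),(i*s,16),(0,0,255),1)
    for i in range(0,h,10):
        cv2.putText(c,str(v0+i),(0,i*s+4),0,.3,(0,0,255),1)
    cv2.imwrite(fn,c)
E
python3 - <<'E'
from h import *
a=np.load("top0.npz");p=a["p"];X=cloud("top",a["d"])
crop(p,185,150,80,80,7,"pics/c_lid.png");crop(p,360,145,90,85,7,"pics/c_box.png");crop(p,295,170,50,55,10,"pics/c_dish.png")
for n,(u,v) in dict(lid=(210,210),handle=(223,190),rimL=(376,190),floor=(405,190),table=(340,240),dish=(318,200),jar=(368,108),vase=(313,125),pot=(267,118)).items(): print(n,X[v,u].round(4))
# box rim mask, lid plate mask
for n,(u0,u1,v0,v1),(z0,z1) in [("rim",(360,450,145,230),(.06,.09)),("plate",(180,265,150,235),(.018,.04)),("handle",(205,245,165,215),(.05,.08)),("dish",(300,340,170,230),(.02,.05))]:
    S=X[v0:v1,u0:u1].reshape(-1,3);S=S[(S[:,2]>z0)&(S[:,2]<z1)]
    print(n,len(S),S.mean(0).round(4),np.median(S[:,2]),cv2.minAreaRect(S[:,:2].astype(np.float32)*1000))
a=np.load("scene0.npz");p=a["p"]
crop(p,295,190,55,45,12,"pics/s_dish.png")
E
```

```text
lid [0.4586 0.3176 0.0227]
handle [0.5162 0.2683 0.0665]
rimL [ 0.5067 -0.1907  0.0703]
floor [ 0.5094 -0.2897  0.0101]
table [ 0.3572 -0.0833 -0.0006]
dish [ 0.4836 -0.0169  0.0098]
jar [ 0.7483 -0.1696  0.1001]
vase [ 0.6892 -0.0057  0.1521]
pot [0.7271 0.1309 0.0881]
rim 1420 [ 0.5101 -0.2761  0.0698] 0.06929784267566885 ((508.92059326171875, -274.66400146484375), (179.96237182617188, 186.70358276367188), 79.80064392089844)
plate 3407 [0.5118 0.2774 0.0271] 0.027094050031998718 ((512.7332763671875, 278.4630432128906), (182.89059448242188, 191.9976806640625), 83.5119400024414)
handle 200 [0.5121 0.2766 0.0619] 0.06223945128751185 ((512.4290161132812, 277.2730712890625), (19.560571670532227, 89.32544708251953), 82.86974334716797)
dish 188 [ 0.4817 -0.0147  0.0309] 0.031087929522479962 ((481.2478332519531, -14.49462890625), (47.931827545166016, 114.64835357666016), 81.35521697998047)
```

View pics/c_lid.png

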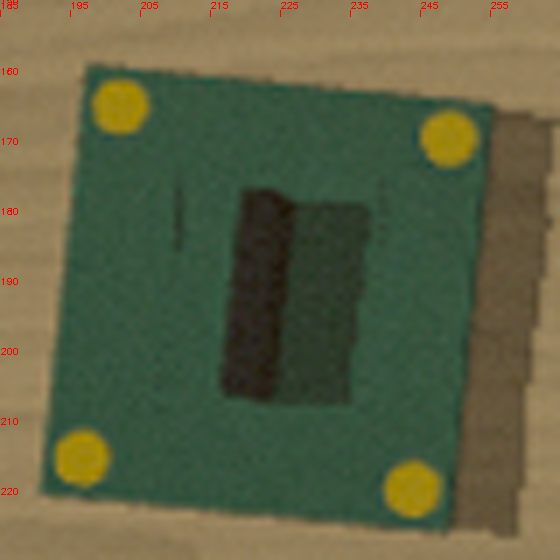

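View pics/c_box.png

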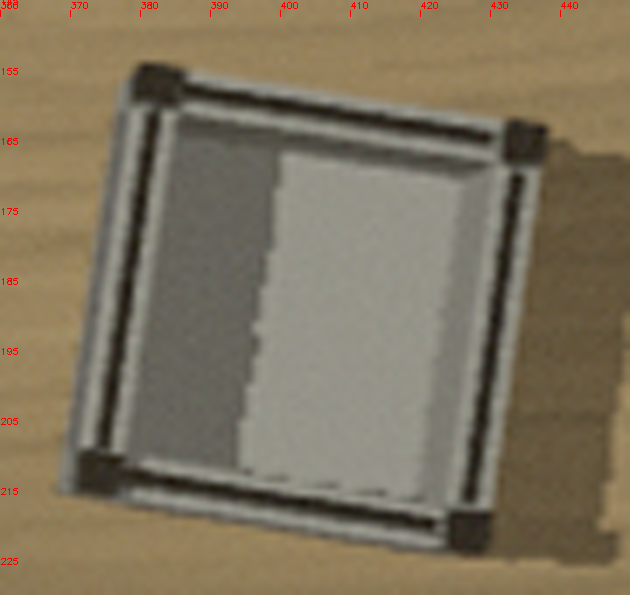

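View pics/c_dish.png

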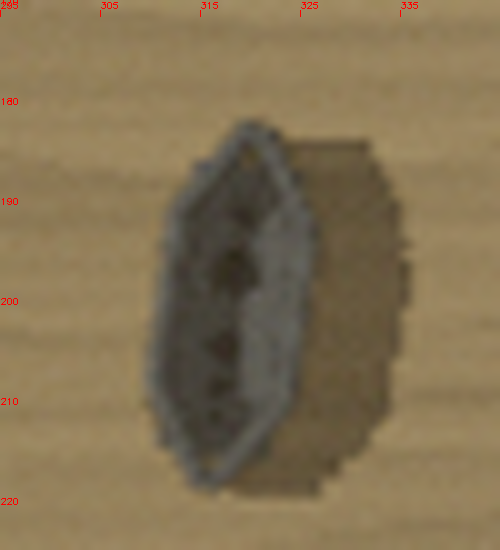

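View pics/s_dish.png

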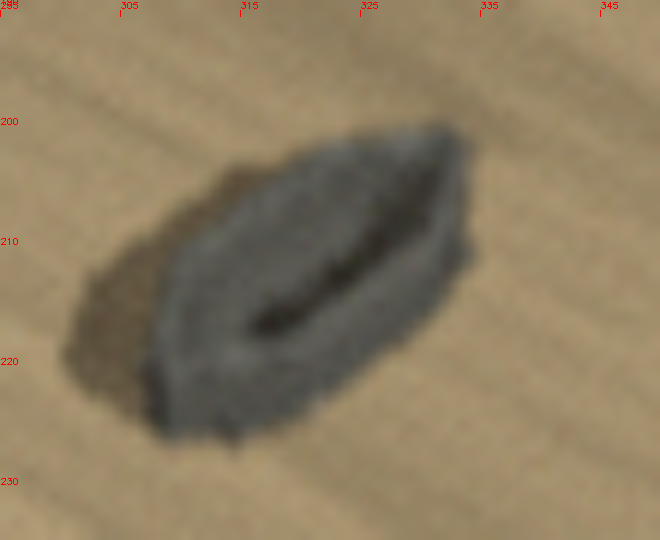

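```bash
python3 - <<'E'
from h import *
def f(l,s,o): return np.array(l)/s-.5+.5/s+np.array(o)
def rep(n,W,pairs):
    print(n,W.mean(0).round(4),"yaws",[round(float(np.degrees(np.arctan2(*(W[i]-W[j])[[1,0]])%np.pi)),1) for i,j in pairs])
L=onz("top",f([(120,107),(448,138),(412,489),(82,458)],7,(185,150)),.028);rep("lid",L,[(0,3),(1,2),(0,1),(3,2)])
print(np.linalg.norm(L-np.roll(L,1,0),axis=1).round(4))
B=onz("top",f([(160,82),(525,140),(468,527),(101,472)],7,(360,145)),.079);rep("box",B,[(0,3),(1,2),(0,1),(3,2)])
print(np.linalg.norm(B-np.roll(B,1,0),axis=1).round(4))
D=onz("top",f([(250,122),(206,488)],10,(295,170)),.032);rep("dish",D,[(0,1)]);print(np.linalg.norm(D[0]-D[1]))
p=np.load("scene0.npz")["p"]
crop(p,205,140,95,75,8,"pics/s_box.png");crop(p,345,225,100,80,8,"pics/s_lid.png")
E
```

```text
lid [0.513  0.2774 0.028 ] yaws [173.5, 173.5, 83.5, 83.5]
[0.1558 0.1456 0.1558 0.1456]
box [ 0.51   -0.2741  0.079 ] yaws [169.9, 169.7, 79.7, 80.3]
[0.1687 0.1574 0.1671 0.157 ]
dish [ 0.4823 -0.0147  0.032 ] yaws [172.0]
0.11365944520560774
```

View pics/s_box.png

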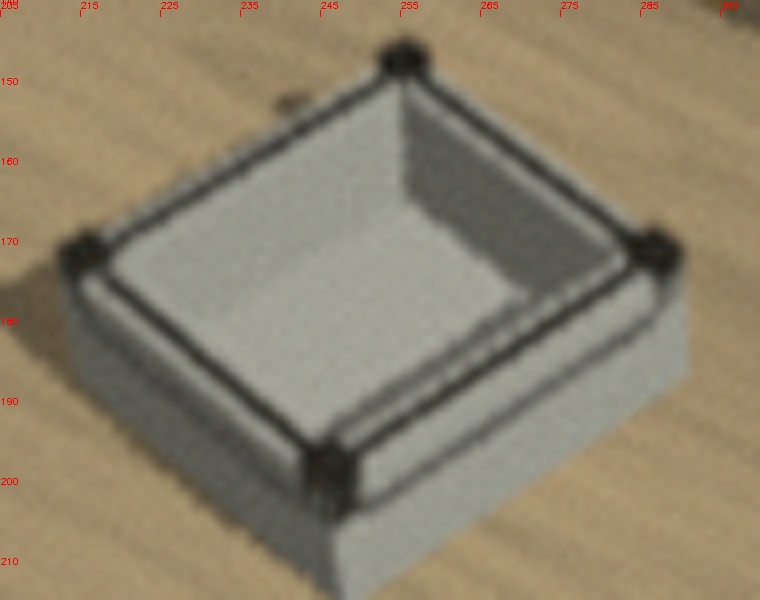

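View pics/s_lid.png

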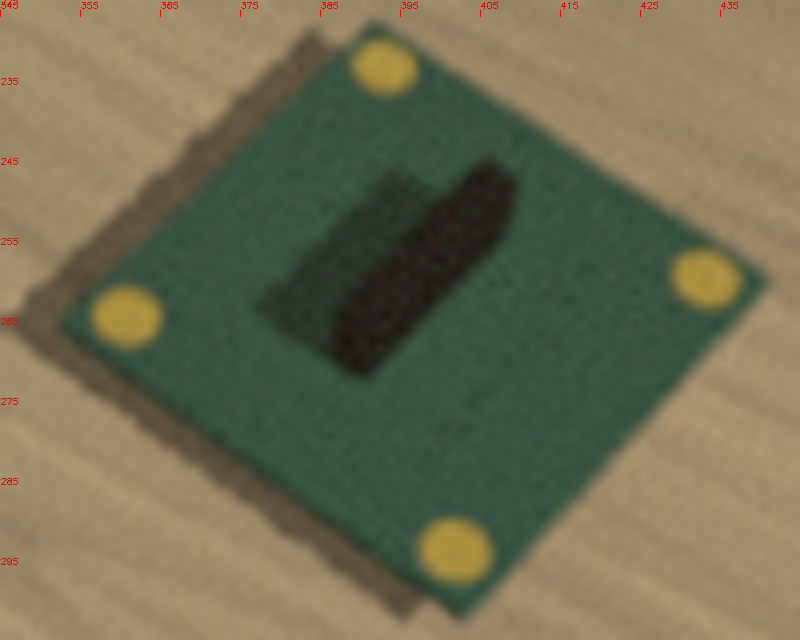

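```bash
python3 - <<'E'
from h import *
def f(l,s,o): return np.array(l)/s-.5+.5/s+np.array(o)
L=onz("scene",f([(385,68),(706,278),(455,550),(127,317)],8,(345,225)),.028);print(L.mean(0))
B=onz("scene",f([(405,55),(656,249),(331,460),(82,250)],8,(205,140)),.079);print(B.mean(0))
X=cloud("scene",np.load("scene0.npz")["d"]);S=X[190:235,295:350].reshape(-1,3);S=S[(S[:,2]>.02)&(S[:,2]<.05)]
print(cv2.minAreaRect(S[:,:2].astype(np.float32)*1000))
X=cloud("top",np.load("top0.npz")["d"])
# neighbours' footprints
for n,(u0,u1,v0,v1) in dict(pot=(250,285,95,135),vase=(295,330,105,145),jar=(350,385,95,135)).items():
    S=X[v0:v1,u0:u1].reshape(-1,3);S=S[S[:,2]>.03];print(n,S.min(0).round(3),S.max(0).round(3))
print(read_state()["time_s"])
E
```

```text
[0.51347602 0.27869759 0.028     ]
[ 0.51158737 -0.27079558  0.079     ]
((484.3480224609375, -14.757017135620117), (54.29972839355469, 116.9774169921875), 86.85298156738281)
pot [0.693 0.097 0.032] [0.765 0.167 0.169]
vase [ 0.665 -0.046  0.033] [0.734 0.037 0.156]
jar [ 0.705 -0.2    0.031] [ 0.768 -0.135  0.106]
0.1
```

```bash
cat > plan.py <<'E'
from h import *
import sys
def plan(x,y,z,yaw):
    """shift in tool axes AFTER the turn, units of rows-sum (25 mm), and turn units (6deg)"""
    s=read_state();Rm=s["tcp_rot"];T=np.array([[np.cos(yaw),np.sin(yaw),0],[np.sin(yaw),-np.cos(yaw),0],[0,0,-1.]])
    rv=R.from_matrix(Rm.T@T).as_rotvec()
    d=T.T@(np.array([x,y,z])-s["position"])
    print("t",round(s["time_s"],2),"pos",s["position"].round(4),"yaw",round(float(np.degrees(np.arctan2(Rm[1,0],Rm[0,0]))),2),"op",round(s["opening"]*87,1),"F",s["force"].round(1))
    print("turn units",(np.degrees(rv)/6).round(3),"shift units",(d/.025).round(3))
if __name__=="__main__":
    a=list(map(float,sys.argv[1:]));plan(*a[:3],np.radians(a[3]))
E
python3 plan.py .482 -.0147 .19 -8.5
python3 - <<'E'
from h import *
X=cloud("top",np.load("top0.npz")["d"])
S=X[180:265,490:575].reshape(-1,3);print(np.nanmin(S,0),np.nanmax(S,0));S=S[S[:,2]>.05];print(S.min(0),S.max(0))
E
```

```text
t 0.1 pos [ 0.2287 -0.5809  0.1913] yaw 21.47 op 87.1 F [-0.5 -0.3 -0.1]
turn units [-1.900e-02  2.000e-03  4.996e+00] shift units [  6.674 -23.896   0.05 ]
[ 0.19833313 -1.23428901 -0.77465817] [ 0.56856468 -0.53979898  0.153271  ]
[ 0.30242883 -0.73291731  0.07617378] [ 0.49888976 -0.53979898  0.153271  ]
```

Request:
{"method": "arm_command", "body": {"commands": [{"translation":[0,0,0],"dr":[0,0,1],"jaw":0},{"translation":[0,0,0],"dr":[0,0,1],"jaw":0},{"translation":[0,0,0],"dr":[0,0,1],"jaw":0},{"translation":[0,0,0],"dr":[0,0,1],"jaw":0},{"translation":[0,0,0],"dr":[0,0,1],"jaw":0},{"translation":[0.28,-1,0],"dr":[0,0,0],"jaw":0},{"translation":[0.28,-1,0],"dr":[0,0,0],"jaw":0},{"translation":[0.28,-1,0],"dr":[0,0,0],"jaw":0},{"translation":[0.28,-1,0],"dr":[0,0,0],"jaw":0},{"translation":[0.28,-1,0],"dr":[0,0,0],"jaw":0},{"translation":[0.28,-1,0],"dr":[0,0,0],"jaw":0},{"translation":[0.28,-1,0],"dr":[0,0,0],"jaw":0}]}}

```text
time_s: 1.1
position: [0.3034, -0.4142, 0.1918]
tcp_rot: [[0.989, -0.149, -0.0], [-0.149, -0.989, 0.001], [-0.0, -0.001, -1.0]]
force: [0.6, -0.3, 0.1]
opening: 1.004
```

Request:
{"method": "arm_command", "body": {"commands": [{"translation":[0.28,-1,0],"dr":[0,0,0],"jaw":0},{"translation":[0.28,-1,0],"dr":[0,0,0],"jaw":0},{"translation":[0.28,-1,0],"dr":[0,0,0],"jaw":0},{"translation":[0.28,-1,0],"dr":[0,0,0],"jaw":0},{"translation":[0.28,-1,0],"dr":[0,0,0],"jaw":0},{"translation":[0.28,-1,0],"dr":[0,0,0],"jaw":0},{"translation":[0.28,-1,0],"dr":[0,0,0],"jaw":0},{"translation":[0.28,-1,0],"dr":[0,0,0],"jaw":0},{"translation":[0.28,-1,0],"dr":[0,0,0],"jaw":0},{"translation":[0.28,-1,0],"dr":[0,0,0],"jaw":0},{"translation":[0.28,-1,0],"dr":[0,0,0],"jaw":0},{"translation":[0.28,-1,0],"dr":[0,0,0],"jaw":0}]}}

```text
time_s: 2.1
position: [0.4308, -0.1301, 0.192]
tcp_rot: [[0.989, -0.148, -0.001], [-0.148, -0.989, 0.0], [-0.001, -0.0, -1.0]]
force: [0.7, -1.0, -0.1]
opening: 0.999
```

Request:
{"method": "arm_command", "body": {"commands": [{"translation":[0.28,-1,0],"dr":[0,0,0],"jaw":0},{"translation":[0.28,-1,0],"dr":[0,0,0],"jaw":0},{"translation":[0.28,-1,0],"dr":[0,0,0],"jaw":0},{"translation":[0.28,-1,0],"dr":[0,0,0],"jaw":0},{"translation":[0,0,0],"dr":[0,0,0],"jaw":0},{"translation":[0,0,0],"dr":[0,0,0],"jaw":0}]}}

```text
time_s: 2.6
position: [0.4732, -0.0357, 0.1919]
tcp_rot: [[0.989, -0.145, -0.001], [-0.145, -0.989, -0.0], [-0.001, 0.0, -1.0]]
force: [-0.3, -0.4, -0.2]
opening: 0.999
```

```bash
python3 plan.py .482 -.0147 .014 -8.5
```

```text
t 2.6 pos [ 0.4732 -0.0357  0.1919] yaw -8.35 op 86.9 F [-0.3 -0.4 -0.2]
turn units [0.002 0.007 0.025] shift units [ 0.225 -0.884  7.115]
```

Request:
{"method": "arm_command", "body": {"commands": [{"translation":[0.22,-0.88,0.5],"dr":[0,0,0],"jaw":0},{"translation":[0,0,1],"dr":[0,0,0],"jaw":0},{"translation":[0,0,1],"dr":[0,0,0],"jaw":0},{"translation":[0,0,1],"dr":[0,0,0],"jaw":0},{"translation":[0,0,1],"dr":[0,0,0],"jaw":0},{"translation":[0,0,0.8],"dr":[0,0,0],"jaw":0},{"translation":[0,0,0],"dr":[0,0,0],"jaw":0}]}}

```text
time_s: 3.18
position: [0.4787, -0.0163, 0.0564]
tcp_rot: [[0.989, -0.15, -0.008], [-0.15, -0.989, 0.002], [-0.008, -0.001, -1.0]]
force: [0.0, -0.0, 0.8]
opening: 1.003
```

```bash
python3 plan.py .482 -.0147 .014 -8.5; python3 - <<'E'
from h import *
p,d=capture("scene");crop(p,265,165,100,75,8,"pics/s1.png")
E
```

```text
t 3.18 pos [ 0.4787 -0.0163  0.0564] yaw -8.62 op 87.3 F [ 0.  -0.   0.8]
turn units [-0.006  0.079 -0.019] shift units [ 0.121 -0.083  1.697]
```

View pics/s1.png

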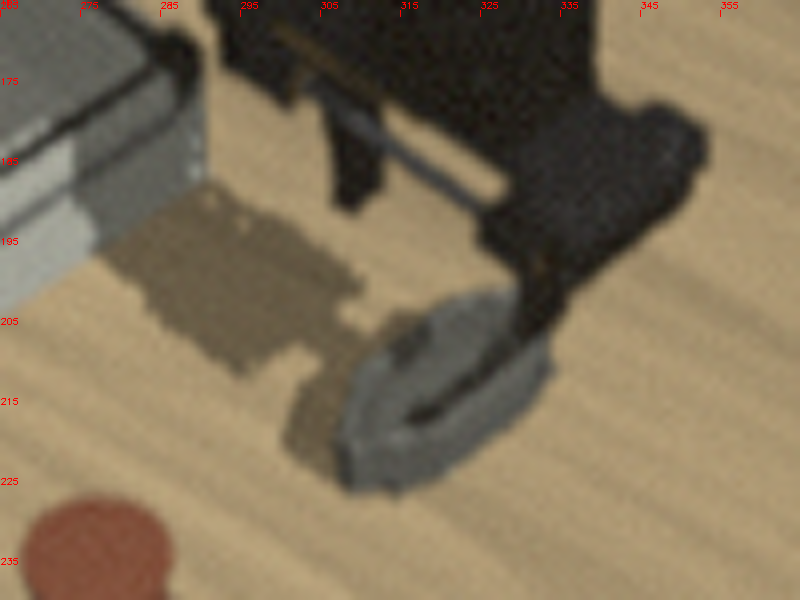

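The fingers straddle the dish, which spans about (308,220)–(333,205), so I'll go down and grip.

Request:
{"method": "arm_command", "body": {"commands": [{"translation":[0.1,-0.08,0.85],"dr":[0,0,0],"jaw":0},{"translation":[0,0,0.83],"dr":[0,0,0],"jaw":0},{"translation":[0,0,0],"dr":[0,0,0],"jaw":0},{"translation":[0,0,0],"dr":[0,0,0],"jaw":1},{"translation":[0,0,0],"dr":[0,0,0],"jaw":1},{"translation":[0,0,0],"dr":[0,0,0],"jaw":1},{"translation":[0,0,0],"dr":[0,0,0],"jaw":1},{"translation":[0,0,0],"dr":[0,0,0],"jaw":1},{"translation":[0,0,0],"dr":[0,0,0],"jaw":1}]}}

```text
time_s: 3.98
position: [0.4851, -0.0143, 0.0183]
tcp_rot: [[0.989, -0.148, 0.001], [-0.148, -0.989, -0.0], [0.001, 0.0, -1.0]]
force: [0.4, -0.0, 0.1]
opening: 0.628
```

```bash
python3 plan.py .482 -.0147 .014 -8.5
```

```text
t 3.98 pos [ 0.4851 -0.0143  0.0183] yaw -8.52 op 54.6 F [ 0.4 -0.   0.1]
turn units [ 0.001 -0.012 -0.003] shift units [-0.122  0.033  0.173]
```

Request:
{"method": "arm_command", "body": {"commands": [{"translation":[-0.06,0,0.17],"dr":[0,0,0],"jaw":0.4},{"translation":[0,0,0],"dr":[0,0,0],"jaw":1},{"translation":[0,0,0],"dr":[0,0,0],"jaw":1},{"translation":[0,0,0],"dr":[0,0,0],"jaw":1},{"translation":[0,0,0],"dr":[0,0,0],"jaw":1}]}}

```text
time_s: 4.4
position: [0.4832, -0.014, 0.0133]
tcp_rot: [[0.989, -0.148, -0.0], [-0.148, -0.989, 0.0], [-0.0, -0.0, -1.0]]
force: [-0.0, -0.2, -0.1]
opening: 0.383
```

```bash
python3 plan.py .51 -.273 .14 -10
```

```text
t 4.4 pos [ 0.4832 -0.014   0.0133] yaw -8.52 op 33.3 F [-0.  -0.2 -0.1]
turn units [-0.     0.002  0.246] shift units [ 2.853 10.016 -5.068]
```

```bash
python3 - <<'E'
from h import *
p,d=capture("scene");crop(p,265,165,100,75,8,"pics/s2.png")
print(read_state()["opening"])
E
```

```text
0.33660898679447143
```

View pics/s2.png

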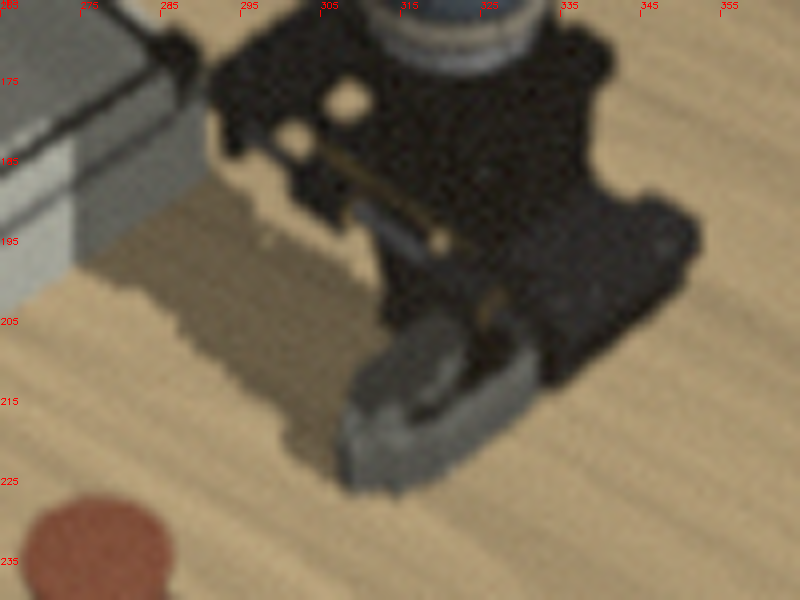

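```bash
python3 - <<'E'
from h import *
s=read_state();c=s["position"];T=s["tcp_rot"];print(c,s["opening"],s["time_s"])
for o in(-.0165,-.024,0,.0165,.024):
  for z in (.008,-.02,-.06): print(o,z,proj("scene",c+T@np.array([0,o,z])).round(1))
p,d=capture("top");crop(p,280,150,80,80,7,"pics/t2.png")
X=cloud("top",d);print(X[205:222:4,308:324:3].round(3)[:,:,2])
X=cloud("scene",capture("scene")[1])
for uv in((312,205),(325,203),(320,212),(318,216),(312,212),(333,208),(331,200)):print(uv,X[uv[1],uv[0]].round(4))
E
```

```text
[ 0.48331308 -0.01403687  0.01333139] 0.33660898679447143 4.45
-0.0165 0.008 [[324.1 218.2]]
-0.0165 -0.02 [[324.2 212.4]]
-0.0165 -0.06 [[324.5 203.9]]
-0.024 0.008 [[325.8 219.5]]
-0.024 -0.02 [[326.  213.7]]
-0.024 -0.06 [[326.3 205.2]]
0 0.008 [[320.3 215.4]]
0 -0.02 [[320.4 209.6]]
0 -0.06 [[320.6 201.1]]
0.0165 0.008 [[316.6 212.6]]
0.0165 -0.02 [[316.6 206.9]]
0.0165 -0.06 [[316.7 198.4]]
0.024 0.008 [[314.9 211.4]]
0.024 -0.02 [[314.9 205.6]]
0.024 -0.06 [[315.  197.1]]
[[  nan 0.507 0.506 0.479 0.47  0.377]
 [0.535 0.528 0.514 0.509 0.506 0.501]
 [0.61  0.603 0.586 0.573 0.552 0.509]
 [0.763 0.76  0.759 0.753 0.75  0.598]
 [0.77  0.768 0.768 0.765 0.766 0.762]]
(312, 205) [ 4.588e-01 -6.420e-02 -4.000e-04]
(325, 203) [0.5256 0.0305 0.1325]
(320, 212) [ 0.4739 -0.0219  0.0077]
(318, 216) [ 0.492  -0.0169  0.0087]
(312, 212) [ 0.5024 -0.0329  0.0271]
(333, 208) [0.5315 0.0626 0.1373]
(331, 200) [0.5234 0.0494 0.1559]
```

View pics/t2.png

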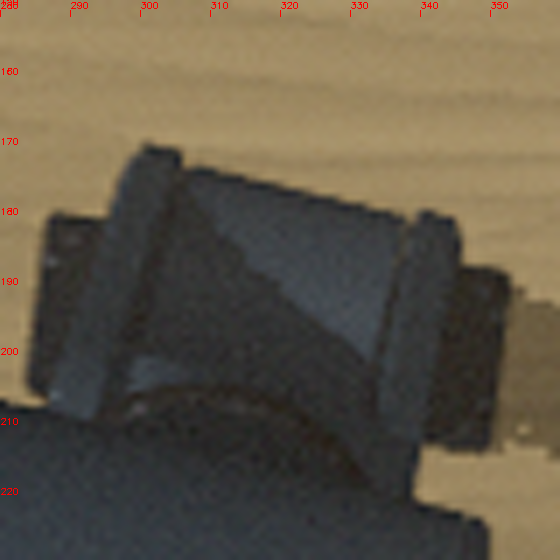

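Request:
{"method": "arm_command", "body": {"commands": [{"translation":[0,0,0],"dr":[0,0,0],"jaw":1},{"translation":[0,0,0],"dr":[0,0,0],"jaw":1},{"translation":[0,0,0],"dr":[0,0,0],"jaw":1},{"translation":[0,0,0],"dr":[0,0,0],"jaw":1},{"translation":[0,0,0],"dr":[0,0,0],"jaw":1}]}}

```text
time_s: 4.97
position: [0.4833, -0.014, 0.0134]
tcp_rot: [[0.989, -0.148, 0.0], [-0.148, -0.989, 0.0], [0.0, -0.0, -1.0]]
force: [-0.2, 0.5, -0.9]
opening: 0.009
```

```bash
python3 - <<'E'
from h import *
p,d=capture("scene");crop(p,285,180,60,50,13,"pics/s3.png")
s=read_state();print(s["opening"],s["position"],s["force"])
X=cloud("scene",d)
for v in range(196,224,2): print(v,[ (int(u),*(X[v,u]*1000).round(0).astype(int)) if np.isfinite(X[v,u,0]) else None for u in range(316,336,4)])
E
```

```text
0.004321340661132311 [ 0.48328245 -0.01403026  0.01340312] [-0.73914774  0.34156731  0.57640409]
196 [(316, np.int64(520), np.int64(-6), np.int64(134)), (320, np.int64(514), np.int64(5), np.int64(136)), (324, np.int64(513), np.int64(18), np.int64(143)), (328, np.int64(514), np.int64(33), np.int64(154)), (332, np.int64(511), np.int64(44), np.int64(159))]
198 [(316, np.int64(520), np.int64(-6), np.int64(126)), (320, np.int64(525), np.int64(12), np.int64(141)), (324, np.int64(507), np.int64(14), np.int64(126)), (328, np.int64(517), np.int64(35), np.int64(149)), (332, np.int64(516), np.int64(48), np.int64(157))]
200 [(316, np.int64(524), np.int64(-3), np.int64(122)), (320, np.int64(526), np.int64(13), np.int64(134)), (324, np.int64(517), np.int64(21), np.int64(131)), (328, np.int64(437), np.int64(-17), np.int64(35)), (332, np.int64(521), np.int64(52), np.int64(156))]
202 [(316, np.int64(490), np.int64(-26), np.int64(68)), (320, np.int64(528), np.int64(14), np.int64(128)), (324, np.int64(522), np.int64(24), np.int64(129)), (328, np.int64(439), np.int64(-16), np.int64(28)), (332, np.int64(
[... 1887 characters left out ...]
), (320, np.int64(513), np.int64(5), np.int64(34)), (324, np.int64(497), np.int64(10), np.int64(22)), (328, np.int64(476), np.int64(10), np.int64(2)), (332, np.int64(465), np.int64(19), np.int64(-2))]
220 [(316, np.int64(520), np.int64(-5), np.int64(25)), (320, np.int64(513), np.int64(5), np.int64(25)), (324, np.int64(492), np.int64(6), np.int64(5)), (328, np.int64(482), np.int64(15), np.int64(2)), (332, np.int64(475), np.int64(25), np.int64(2))]
222 [(316, np.int64(519), np.int64(-5), np.int64(14)), (320, np.int64(512), np.int64(5), np.int64(15)), (324, np.int64(496), np.int64(9), np.int64(1)), (328, np.int64(490), np.int64(20), np.int64(3)), (332, np.int64(482), np.int64(30), np.int64(2))]
```

View pics/s3.png

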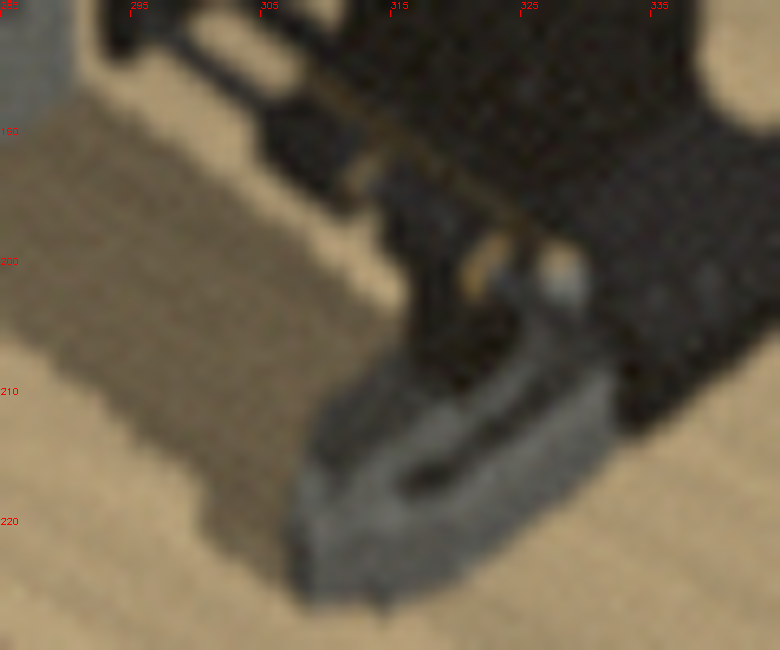

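```bash
python3 - <<'E'
from h import *
a=np.load("scene0.npz");p=a["p"];X=cloud("scene",a["d"])
crop(p,190,0,80,75,8,"pics/s0g.png")
c=np.array([.2287,-.581,.1912]);y=np.radians(21.5);T=np.array([[np.cos(y),np.sin(y),0],[np.sin(y),-np.cos(y),0],[0,0,-1.]])
for o in(-.0585,-.0435,.0435,.0585):
  for z in (.008,-.062): print(o,z,proj("scene",c+T@np.array([0,o,z])).round(1))
s=read_state();print(s["joint_positions"],s["position"])
print(onz("scene",(319.5,210.5),.05))
E
```

```text
-0.0585 0.008 [[248.9  72.7]]
-0.0585 -0.062 [[247.2  55.9]]
-0.0435 0.008 [[245.   72.2]]
-0.0435 -0.062 [[243.1  55.3]]
0.0435 0.008 [[222.4  68.8]]
0.0435 -0.062 [[219.9  52. ]]
0.0585 0.008 [[218.5  68.2]]
0.0585 -0.062 [[216.   51.4]]
[-1.49354596e+01  3.74184285e+01  1.10219306e+02  1.62626432e-04
  3.23627798e+01  8.35903943e+01] [ 0.48328245 -0.01403026  0.01340312]
[[ 0.49983705 -0.0061534   0.05      ]]
```

View pics/s0g.png

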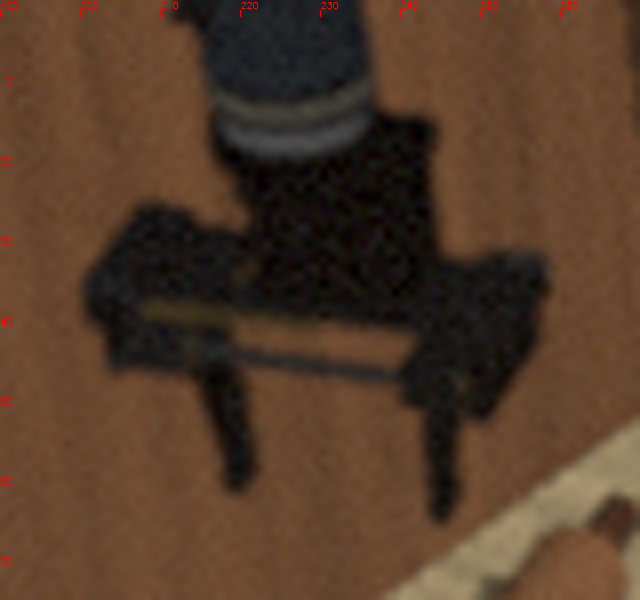

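Closed fingertips appear at (319,210), about 30 mm higher than the stated TCP implies: the depth image puts the tips at z≈0.04 while TCP z reads 0.013. The gripper shut on air above the dish. I'll rise, open, and come down again with force checks to find the true tip height.

Request:
{"method": "arm_command", "body": {"commands": [{"translation":[0,0,-0.4],"dr":[0,0,0],"jaw":0},{"translation":[0,0,0],"dr":[0,0,0],"jaw":0},{"translation":[0,0,0],"dr":[0,0,0],"jaw":0},{"translation":[0,0,0],"dr":[0,0,0],"jaw":0},{"translation":[0,0,0],"dr":[0,0,0],"jaw":0},{"translation":[0,0,0],"dr":[0,0,0],"jaw":0},{"translation":[0,0,0],"dr":[0,0,0],"jaw":0},{"translation":[0,0,0],"dr":[0,0,0],"jaw":0},{"translation":[0,0,0],"dr":[0,0,0],"jaw":0},{"translation":[0,0,0],"dr":[0,0,0],"jaw":0},{"translation":[0,0,0],"dr":[0,0,0],"jaw":0},{"translation":[0,0,0],"dr":[0,0,0],"jaw":0}]}}

```text
time_s: 6.02
position: [0.4833, -0.014, 0.0234]
tcp_rot: [[0.989, -0.148, -0.0], [-0.148, -0.989, 0.0], [-0.0, -0.0, -1.0]]
force: [-0.4, 0.0, 1.3]
opening: 0.836
```

```bash
python3 - <<'E'
from h import *
p,d=capture("scene");crop(p,285,165,60,60,10,"pics/s4.png");np.savez("s4.npz",p=p,d=d)
s=read_state();print(s["opening"],s["position"],s["force"],s["time_s"])
E
```

```text
0.8803551725333005 [ 0.48324109 -0.01401454  0.02336792] [-1.00242989 -0.48682766 -0.47884159] 6.0667
```

View pics/s4.png

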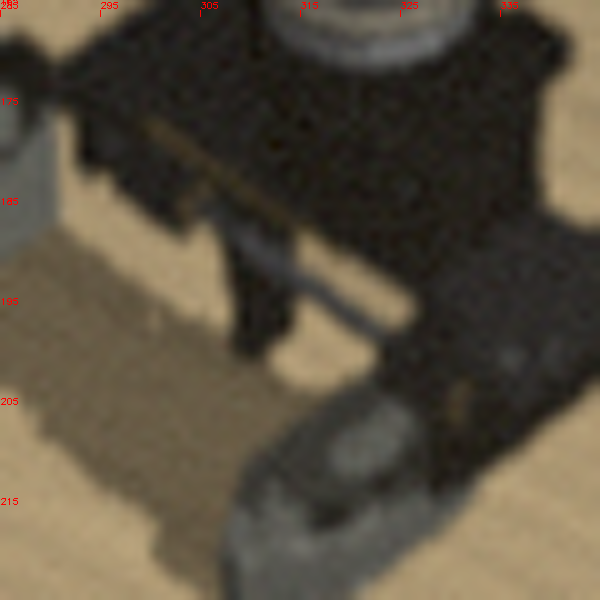

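Request:
{"method": "arm_command", "body": {"commands": [{"translation":[-0.05,0,0.5],"dr":[0,0,0],"jaw":0},{"translation":[0,0,0.5],"dr":[0,0,0],"jaw":0},{"translation":[0,0,0.2],"dr":[0,0,0],"jaw":0},{"translation":[0,0,0],"dr":[0,0,0],"jaw":0},{"translation":[0,0,0],"dr":[0,0,0],"jaw":0}]}}

```text
time_s: 6.48
position: [0.4819, -0.0138, -0.0067]
tcp_rot: [[0.989, -0.148, -0.001], [-0.148, -0.989, 0.0], [-0.001, -0.0, -1.0]]
force: [0.8, 0.1, 0.4]
opening: 0.998
```

Request:
{"method": "arm_command", "body": {"commands": [{"translation":[0,0,0.1],"dr":[0,0,0],"jaw":0},{"translation":[0,0,0.1],"dr":[0,0,0],"jaw":0},{"translation":[0,0,0],"dr":[0,0,0],"jaw":0}]}}

```text
time_s: 6.73
position: [0.4822, -0.0139, -0.0116]
tcp_rot: [[0.989, -0.148, 0.0], [-0.148, -0.989, -0.0], [0.0, 0.0, -1.0]]
force: [-0.7, -0.6, 0.0]
opening: 1.001
```

```bash
python3 - <<'E'
from h import *
p,d=capture("scene");crop(p,285,165,60,60,10,"pics/s5.png");np.savez("s5.npz",p=p,d=d)
s=read_state();print(s["opening"],s["position"],s["force"],s["time_s"])
E
```

```text
1.002193529807032 [ 0.4821139  -0.01385968 -0.01152057] [-0.22923597 -0.29849444 -0.278554  ] 6.7833
```

View pics/s5.png

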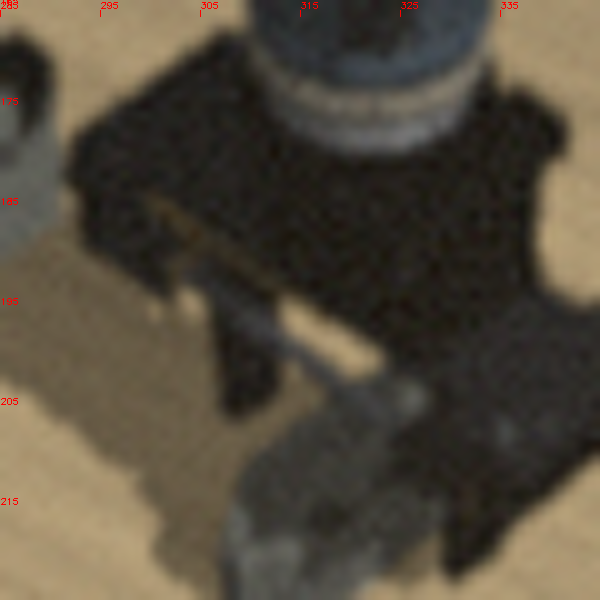

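No contact although TCP reads z = −0.0116. The tips at (309,206) and (330,222) sit about 18 mm above the table, so the z reading is off by roughly 35–38 mm. I'll keep probing down.

Request:
{"method": "arm_command", "body": {"commands": [{"translation":[0,0,0.15],"dr":[0,0,0],"jaw":0},{"translation":[0,0,0.15],"dr":[0,0,0],"jaw":0},{"translation":[0,0,0],"dr":[0,0,0],"jaw":0}]}}

```text
time_s: 7.03
position: [0.4817, -0.0138, -0.0197]
tcp_rot: [[0.989, -0.148, -0.001], [-0.148, -0.989, 0.0], [-0.001, -0.0, -1.0]]
force: [0.0, 0.2, 0.1]
opening: 1.003
```

Request:
{"method": "arm_command", "body": {"commands": [{"translation":[0,0,0.1],"dr":[0,0,0],"jaw":0},{"translation":[0,0,0],"dr":[0,0,0],"jaw":0}]}}

```text
time_s: 7.2
position: [0.4818, -0.0138, -0.022]
tcp_rot: [[0.989, -0.148, -0.001], [-0.148, -0.989, 0.0], [-0.001, -0.0, -1.0]]
force: [-0.6, -0.6, -0.4]
opening: 0.999
```

Request:
{"method": "arm_command", "body": {"commands": [{"translation":[0,0,0.1],"dr":[0,0,0],"jaw":0},{"translation":[0,0,0],"dr":[0,0,0],"jaw":0}]}}

```text
time_s: 7.37
position: [0.4819, -0.0138, -0.0244]
tcp_rot: [[0.989, -0.148, -0.0], [-0.148, -0.989, 0.0], [-0.0, -0.0, -1.0]]
force: [0.4, -0.2, 1.0]
opening: 0.996
```

Request:
{"method": "arm_command", "body": {"commands": [{"translation":[0,0,0.1],"dr":[0,0,0],"jaw":0},{"translation":[0,0,0],"dr":[0,0,0],"jaw":0}]}}

```text
time_s: 7.53
position: [0.4819, -0.0138, -0.0269]
tcp_rot: [[0.989, -0.148, -0.0], [-0.148, -0.989, 0.0], [-0.0, -0.0, -1.0]]
force: [0.1, -0.2, 0.6]
opening: 0.996
```

Request:
{"method": "arm_command", "body": {"commands": [{"translation":[0,0,0.08],"dr":[0,0,0],"jaw":0},{"translation":[0,0,0],"dr":[0,0,0],"jaw":0}]}}

```text
time_s: 7.7
position: [0.4819, -0.0138, -0.0288]
tcp_rot: [[0.989, -0.148, -0.0], [-0.148, -0.989, 0.0], [-0.0, -0.0, -1.0]]
force: [0.4, -0.2, -0.2]
opening: 1.0
```

Request:
{"method": "arm_command", "body": {"commands": [{"translation":[0,0,0.08],"dr":[0,0,0],"jaw":0},{"translation":[0,0,0],"dr":[0,0,0],"jaw":0}]}}

```text
time_s: 7.87
position: [0.4822, -0.0139, -0.03]
tcp_rot: [[0.989, -0.148, 0.001], [-0.148, -0.989, -0.0], [0.001, 0.0, -1.0]]
force: [-1.1, 0.2, 6.4]
opening: 0.999
```

Contact comes at 6.4 N with TCP reading −0.030, so fingertip z = reading + 0.030. I'll rise 7 mm and grip.

Request:
{"method": "arm_command", "body": {"commands": [{"translation":[0,0,-0.3],"dr":[0,0,0],"jaw":0},{"translation":[0,0,0],"dr":[0,0,0],"jaw":1},{"translation":[0,0,0],"dr":[0,0,0],"jaw":1},{"translation":[0,0,0],"dr":[0,0,0],"jaw":1},{"translation":[0,0,0],"dr":[0,0,0],"jaw":1},{"translation":[0,0,0],"dr":[0,0,0],"jaw":1},{"translation":[0,0,0],"dr":[0,0,0],"jaw":1},{"translation":[0,0,0],"dr":[0,0,0],"jaw":1},{"translation":[0,0,0],"dr":[0,0,0],"jaw":1},{"translation":[0,0,0],"dr":[0,0,0],"jaw":1},{"translation":[0,0,0],"dr":[0,0,0],"jaw":1},{"translation":[0,0,0],"dr":[0,0,0],"jaw":1}]}}

```text
time_s: 8.87
position: [0.4819, -0.0138, -0.0232]
tcp_rot: [[0.989, -0.148, -0.0], [-0.148, -0.989, 0.0], [-0.0, -0.0, -1.0]]
force: [0.1, 0.4, -2.0]
opening: 0.549
```

Request:
{"method": "arm_command", "body": {"commands": [{"translation":[0,0,0],"dr":[0,0,0],"jaw":1},{"translation":[0,0,0],"dr":[0,0,0],"jaw":1}]}}

```text
time_s: 9.03
position: [0.4819, -0.0138, -0.0232]
tcp_rot: [[0.989, -0.148, -0.0], [-0.148, -0.989, 0.0], [-0.0, -0.0, -1.0]]
force: [0.2, 0.3, -1.6]
opening: 0.551
```

```bash
python3 plan.py .51 -.273 .09 -10; python3 - <<'E'
from h import *
p,d=capture("scene");crop(p,285,165,60,60,10,"pics/s6.png")
E
```

```text
t 9.03 pos [ 0.4819 -0.0138 -0.0232] yaw -8.53 op 47.9 F [ 0.2  0.3 -1.6]
turn units [-0.001  0.004  0.245] shift units [ 2.909 10.016 -4.529]
```

View pics/s6.png

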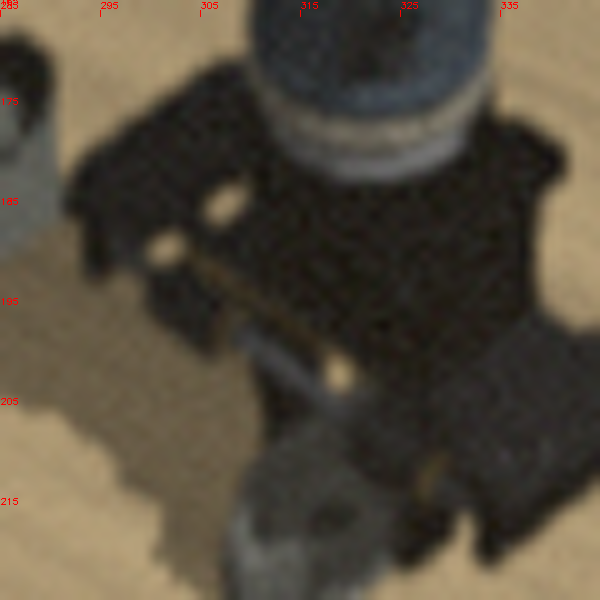

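The opening is 47.9 mm, so the dish is gripped. I'll lift and carry it over the box.

Request:
{"method": "arm_command", "body": {"commands": [{"translation":[0,0,-0.5],"dr":[0,0,0],"jaw":1},{"translation":[0,0,-0.8],"dr":[0,0,0],"jaw":1},{"translation":[0,0,-0.8],"dr":[0,0,0],"jaw":1},{"translation":[0,0,-0.8],"dr":[0,0,0],"jaw":1},{"translation":[0,0,-0.8],"dr":[0,0,0],"jaw":1},{"translation":[0,0,-0.8],"dr":[0,0,0.25],"jaw":1},{"translation":[0.2,0.7,0],"dr":[0,0,0],"jaw":1},{"translation":[0.2,0.7,0],"dr":[0,0,0],"jaw":1},{"translation":[0.2,0.7,0],"dr":[0,0,0],"jaw":1},{"translation":[0.2,0.7,0],"dr":[0,0,0],"jaw":1},{"translation":[0.2,0.7,0],"dr":[0,0,0],"jaw":1},{"translation":[0.2,0.7,0],"dr":[0,0,0],"jaw":1}]}}

```text
time_s: 10.08
position: [0.4928, -0.123, 0.0893]
tcp_rot: [[0.985, -0.174, -0.001], [-0.174, -0.985, 0.0], [-0.001, -0.0, -1.0]]
force: [0.1, 1.3, -2.5]
opening: 0.551
```

Request:
{"method": "arm_command", "body": {"commands": [{"translation":[0.2,0.7,0],"dr":[0,0,0],"jaw":1},{"translation":[0.2,0.7,0],"dr":[0,0,0],"jaw":1},{"translation":[0.2,0.7,0],"dr":[0,0,0],"jaw":1},{"translation":[0.2,0.7,0],"dr":[0,0,0],"jaw":1},{"translation":[0.2,0.7,0],"dr":[0,0,0],"jaw":1},{"translation":[0.2,0.7,0],"dr":[0,0,0],"jaw":1},{"translation":[0.2,0.7,0],"dr":[0,0,0],"jaw":1},{"translation":[0,0.5,0],"dr":[0,0,0],"jaw":1},{"translation":[0,0,0],"dr":[0,0,0],"jaw":1},{"translation":[0,0,0],"dr":[0,0,0],"jaw":1}]}}

```text
time_s: 10.92
position: [0.5036, -0.2614, 0.0891]
tcp_rot: [[0.984, -0.176, -0.001], [-0.176, -0.984, 0.001], [-0.001, -0.001, -1.0]]
force: [0.5, 0.4, -2.4]
opening: 0.554
```

```bash
python3 plan.py .5105 -.273 -.0105 -10; python3 - <<'E'
from h import *
p,d=capture("scene");crop(p,195,120,110,95,7,"pics/s7.png")
E
```

```text
t 10.92 pos [ 0.5036 -0.2614  0.0891] yaw -10.12 op 48.2 F [ 0.5  0.4 -2.4]
turn units [-0.011  0.011 -0.019] shift units [0.354 0.408 3.984]
```

View pics/s7.png

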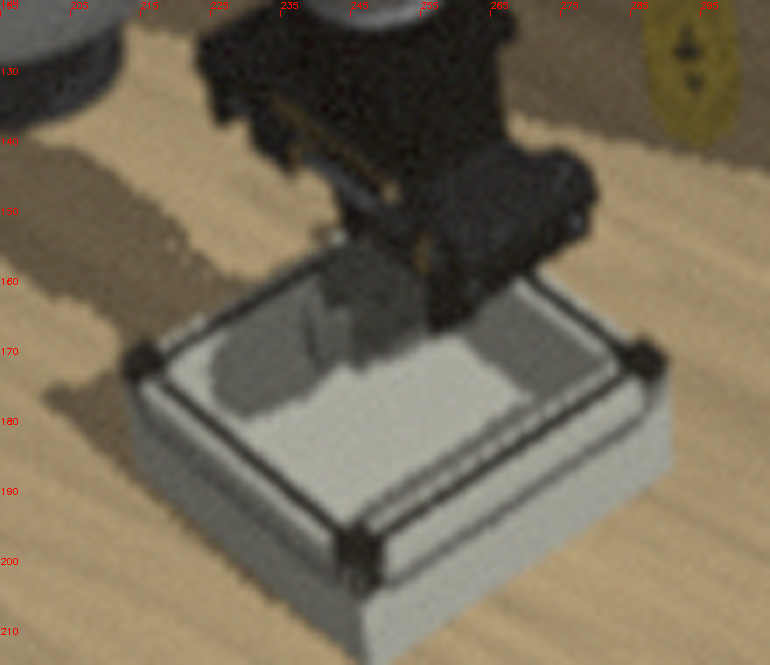

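The dish hangs level over the mouth, with its near edge around (238,170). I'll centre it and lower.

Request:
{"method": "arm_command", "body": {"commands": [{"translation":[0.35,0.41,0],"dr":[0,0,0],"jaw":1},{"translation":[0,0,0.7],"dr":[0,0,0],"jaw":1},{"translation":[0,0,0.7],"dr":[0,0,0],"jaw":1},{"translation":[0,0,0.7],"dr":[0,0,0],"jaw":1},{"translation":[0,0,0.7],"dr":[0,0,0],"jaw":1},{"translation":[0,0,0.5],"dr":[0,0,0],"jaw":1},{"translation":[0,0,0.4],"dr":[0,0,0],"jaw":1},{"translation":[0,0,0],"dr":[0,0,0],"jaw":1},{"translation":[0,0,0],"dr":[0,0,0],"jaw":1}]}}

```text
time_s: 11.72
position: [0.511, -0.2725, -0.0033]
tcp_rot: [[0.985, -0.174, -0.001], [-0.174, -0.985, 0.001], [-0.001, -0.001, -1.0]]
force: [-0.9, -0.1, -2.0]
opening: 0.548
```

```bash
python3 plan.py .5105 -.273 -.0152 -10
```

```text
t 11.72 pos [ 0.511  -0.2725 -0.0033] yaw -9.99 op 47.7 F [-0.9 -0.1 -2. ]
turn units [-0.005  0.008  0.001] shift units [-0.015  0.023  0.474]
```

Request:
{"method": "arm_command", "body": {"commands": [{"translation":[0,0,0.2],"dr":[0,0,0],"jaw":1},{"translation":[0,0,0.12],"dr":[0,0,0],"jaw":1},{"translation":[0,0,0.08],"dr":[0,0,0],"jaw":1},{"translation":[0,0,0],"dr":[0,0,0],"jaw":1}]}}

```text
time_s: 12.05
position: [0.511, -0.2731, -0.0131]
tcp_rot: [[0.985, -0.174, -0.0], [-0.174, -0.985, 0.0], [-0.0, -0.0, -1.0]]
force: [0.3, 0.6, -0.5]
opening: 0.55
```

Request:
{"method": "arm_command", "body": {"commands": [{"translation":[0,0,0.06],"dr":[0,0,0],"jaw":1},{"translation":[0,0,0],"dr":[0,0,0],"jaw":1}]}}

```text
time_s: 12.22
position: [0.5111, -0.2732, -0.0146]
tcp_rot: [[0.985, -0.174, 0.0], [-0.174, -0.985, -0.0], [0.0, 0.0, -1.0]]
force: [0.3, -0.6, -2.8]
opening: 0.549
```

Request:
{"method": "arm_command", "body": {"commands": [{"translation":[0,0,0.05],"dr":[0,0,0],"jaw":1},{"translation":[0,0,0],"dr":[0,0,0],"jaw":1}]}}

```text
time_s: 12.38
position: [0.5113, -0.2733, -0.0152]
tcp_rot: [[0.985, -0.174, 0.0], [-0.174, -0.985, -0.0], [0.0, 0.0, -1.0]]
force: [-0.4, 0.1, 1.9]
opening: 0.547
```

The dish is on the floor. I'll open partly to 65 mm, because the walls are close.

Request:
{"method": "arm_command", "body": {"commands": [{"translation":[0,0,0],"dr":[0,0,0],"jaw":0.25},{"translation":[0,0,0],"dr":[0,0,0],"jaw":0.25},{"translation":[0,0,0],"dr":[0,0,0],"jaw":0.25},{"translation":[0,0,0],"dr":[0,0,0],"jaw":0.25},{"translation":[0,0,0],"dr":[0,0,0],"jaw":0.25},{"translation":[0,0,-0.3],"dr":[0,0,0],"jaw":0.25},{"translation":[0,0,-0.8],"dr":[0,0,0],"jaw":0.25},{"translation":[0,0,-1],"dr":[0,0,0],"jaw":0.25},{"translation":[0,0,-1],"dr":[0,0,0],"jaw":0.25},{"translation":[0,0,-1],"dr":[0,0,0],"jaw":0.25},{"translation":[0,0,-1],"dr":[0,0,0],"jaw":0.25},{"translation":[0,0,0],"dr":[0,0,0],"jaw":0.25}]}}

```text
time_s: 13.38
position: [0.5142, -0.2754, 0.1172]
tcp_rot: [[0.985, -0.174, 0.008], [-0.174, -0.985, -0.007], [0.009, 0.005, -1.0]]
force: [1.1, -0.7, 0.3]
opening: 0.751
```

```bash
python3 plan.py .513 .278 .11 -6.5; python3 - <<'E'
from h import *
p,d=capture("scene");crop(p,195,120,110,95,7,"pics/s8.png");np.savez("s8.npz",p=p,d=d)
E
```

```text
t 13.38 pos [ 0.5142 -0.2754  0.1172] yaw -10.01 op 65.3 F [ 1.1 -0.7  0.3]
turn units [ 0.051 -0.088 -0.586] shift units [ -2.552 -21.988   0.288]
```

View pics/s8.png

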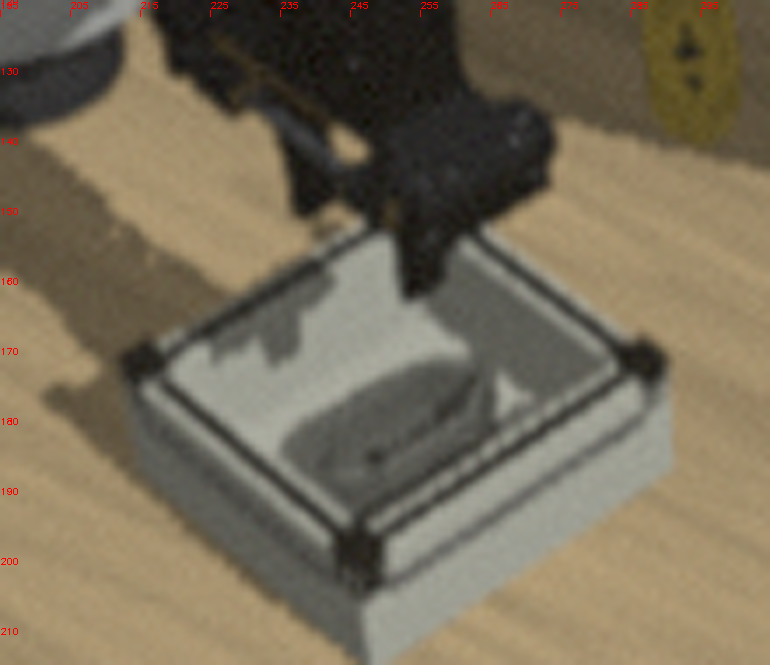

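The dish is upright and well inside the box, spanning about (236,182)–(262,178). On to the lid.

Request:
{"method": "arm_command", "body": {"commands": [{"translation":[0,0,0],"dr":[0,0,-0.6],"jaw":0.25},{"translation":[-0.11,-1,0],"dr":[0,0,0],"jaw":0.25},{"translation":[-0.11,-1,0],"dr":[0,0,0],"jaw":0.25},{"translation":[-0.11,-1,0],"dr":[0,0,0],"jaw":0.25},{"translation":[-0.11,-1,0],"dr":[0,0,0],"jaw":0.25},{"translation":[-0.11,-1,0],"dr":[0,0,0],"jaw":0.25},{"translation":[-0.11,-1,0],"dr":[0,0,0],"jaw":0.25},{"translation":[-0.11,-1,0],"dr":[0,0,0],"jaw":0.25},{"translation":[-0.11,-1,0],"dr":[0,0,0],"jaw":0.25},{"translation":[-0.11,-1,0],"dr":[0,0,0],"jaw":0.25},{"translation":[-0.11,-1,0],"dr":[0,0,0],"jaw":0.25},{"translation":[-0.11,-1,0],"dr":[0,0,0],"jaw":0.25}]}}

```text
time_s: 14.43
position: [0.5107, 0.0049, 0.1107]
tcp_rot: [[0.994, -0.112, -0.002], [-0.112, -0.994, 0.001], [-0.002, -0.0, -1.0]]
force: [-0.3, -0.2, 0.4]
opening: 0.75
```

Request:
{"method": "arm_command", "body": {"commands": [{"translation":[-0.11,-1,0],"dr":[0,0,0],"jaw":0.25},{"translation":[-0.11,-1,0],"dr":[0,0,0],"jaw":0.25},{"translation":[-0.11,-1,0],"dr":[0,0,0],"jaw":0.25},{"translation":[-0.11,-1,0],"dr":[0,0,0],"jaw":0.25},{"translation":[-0.11,-1,0],"dr":[0,0,0],"jaw":0.25},{"translation":[-0.11,-1,0],"dr":[0,0,0],"jaw":0.25},{"translation":[-0.11,-1,0],"dr":[0,0,0],"jaw":0.25},{"translation":[-0.11,-1,0],"dr":[0,0,0],"jaw":0.25},{"translation":[-0.11,-1,0],"dr":[0,0,0],"jaw":0.25},{"translation":[-0.11,-1,0],"dr":[0,0,0],"jaw":0.25},{"translation":[0,0,0],"dr":[0,0,0],"jaw":0.25},{"translation":[0,0,0],"dr":[0,0,0],"jaw":0.25}]}}

```text
time_s: 15.43
position: [0.5113, 0.2559, 0.1106]
tcp_rot: [[0.994, -0.109, -0.002], [-0.109, -0.994, -0.001], [-0.002, 0.001, -1.0]]
force: [0.6, -0.6, 0.5]
opening: 0.747
```

```bash
python3 plan.py .513 .278 .003 -6.5; python3 - <<'E'
from h import *
p,d=capture("top");crop(p,360,145,90,85,7,"pics/t9.png");np.savez("t9.npz",p=p,d=d)
X=cloud("top",d);S=X[165:215,385:430].reshape(-1,3);S=S[(S[:,2]>.03)&(S[:,2]<.055)];print(len(S),S.mean(0),cv2.minAreaRect(S[:,:2].astype(np.float32)*1000))
E
```

```text
t 15.43 pos [0.5113 0.2559 0.1106] yaw -6.27 op 65.0 F [ 0.6 -0.6  0.5]
turn units [0.01  0.018 0.039] shift units [-0.034 -0.888  4.304]
337 [ 0.5156343  -0.29521991  0.03971415] ((509.97357177734375, -297.03302001953125), (96.66559600830078, 141.28231811523438), 79.8893051147461)
```

View pics/t9.png

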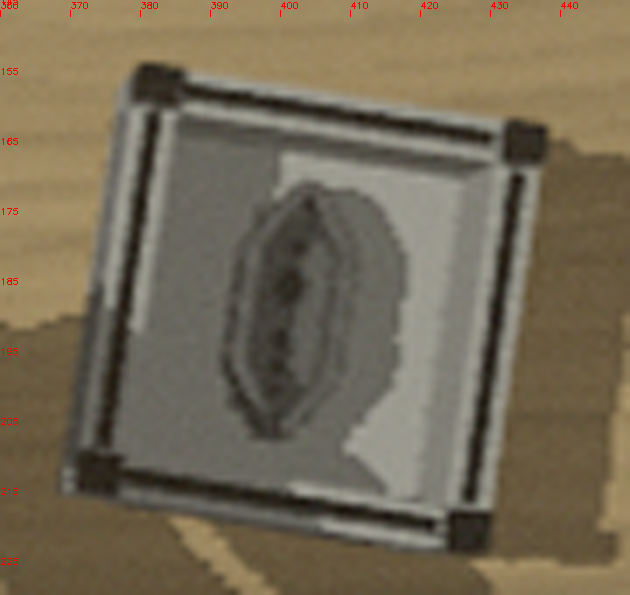

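The dish is in place, with its tips at about (404,172) and (398,202). Now down onto the lid handle.

Request:
{"method": "arm_command", "body": {"commands": [{"translation":[-0.03,-0.89,0],"dr":[0,0,0.04],"jaw":0.25},{"translation":[0,0,0.8],"dr":[0,0,0],"jaw":0.25},{"translation":[0,0,0.8],"dr":[0,0,0],"jaw":0.25},{"translation":[0,0,0.8],"dr":[0,0,0],"jaw":0.25},{"translation":[0,0,0.8],"dr":[0,0,0],"jaw":0.25},{"translation":[0,0,0.6],"dr":[0,0,0],"jaw":0.25},{"translation":[0,0,0.3],"dr":[0,0,0],"jaw":0.25},{"translation":[0,0,0],"dr":[0,0,0],"jaw":0.25},{"translation":[0,0,0],"dr":[0,0,0],"jaw":0.25}]}}

```text
time_s: 16.23
position: [0.5142, 0.2764, 0.009]
tcp_rot: [[0.993, -0.117, -0.001], [-0.117, -0.993, -0.0], [-0.001, 0.0, -1.0]]
force: [0.5, -0.1, 0.7]
opening: 0.753
```

```bash
python3 plan.py .513 .278 .003 -6.5; python3 - <<'E'
from h import *
p,d=capture("scene");crop(p,345,195,105,85,7,"pics/s10.png")
E
```

```text
t 16.23 pos [0.5142 0.2764 0.009 ] yaw -6.73 op 65.5 F [ 0.5 -0.1  0.7]
turn units [ 0.004  0.007 -0.038] shift units [-0.056 -0.059  0.241]
```

View pics/s10.png

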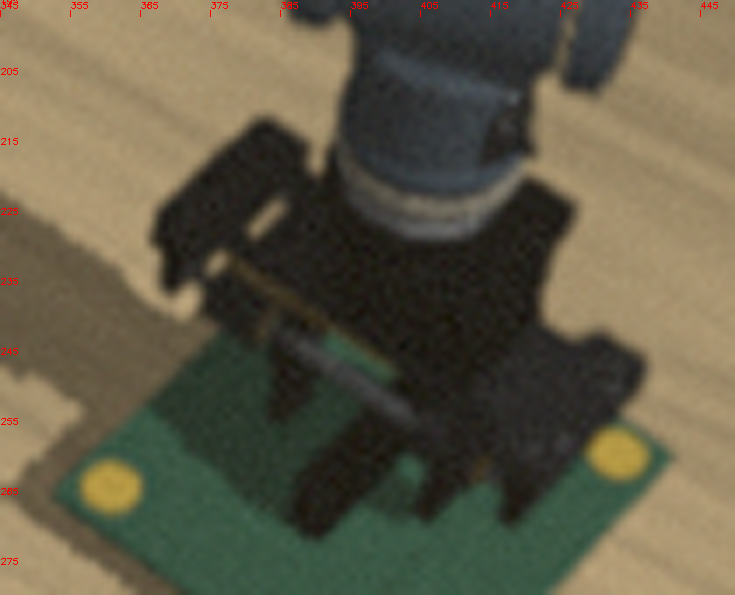

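The fingers straddle the bar, with tips at (385,253) and (406,268). I'll lower 5 mm and grip.

Request:
{"method": "arm_command", "body": {"commands": [{"translation":[-0.04,-0.05,0.2],"dr":[0,0,-0.04],"jaw":0.25},{"translation":[0,0,0],"dr":[0,0,0],"jaw":1},{"translation":[0,0,0],"dr":[0,0,0],"jaw":1},{"translation":[0,0,0],"dr":[0,0,0],"jaw":1},{"translation":[0,0,0],"dr":[0,0,0],"jaw":1},{"translation":[0,0,0],"dr":[0,0,0],"jaw":1},{"translation":[0,0,0],"dr":[0,0,0],"jaw":1},{"translation":[0,0,0],"dr":[0,0,0],"jaw":1},{"translation":[0,0,0],"dr":[0,0,0],"jaw":1},{"translation":[0,0,0],"dr":[0,0,0],"jaw":1},{"translation":[0,0,0],"dr":[0,0,0],"jaw":1},{"translation":[0,0,0],"dr":[0,0,0],"jaw":1}]}}

```text
time_s: 17.28
position: [0.5133, 0.2785, 0.0042]
tcp_rot: [[0.994, -0.112, -0.0], [-0.112, -0.994, -0.0], [-0.0, 0.0, -1.0]]
force: [-0.2, 1.0, 1.1]
opening: 0.204
```

Request:
{"method": "arm_command", "body": {"commands": [{"translation":[0,0,0],"dr":[0,0,0],"jaw":1},{"translation":[0,0,0],"dr":[0,0,0],"jaw":1},{"translation":[0,0,0],"dr":[0,0,0],"jaw":1}]}}

```text
time_s: 17.53
position: [0.5133, 0.2785, 0.0042]
tcp_rot: [[0.994, -0.112, -0.0], [-0.112, -0.994, -0.0], [-0.0, 0.0, -1.0]]
force: [0.7, 0.1, 1.0]
opening: 0.202
```

```bash
python3 plan.py .513 .278 .003 -6.5; python3 - <<'E'
from h import *
p,d=capture("top");crop(p,185,150,80,80,7,"pics/t11.png")
E
```

```text
t 17.53 pos [0.5133 0.2785 0.0042] yaw -6.43 op 17.6 F [0.7 0.1 1. ]
turn units [0.001 0.001 0.012] shift units [-0.011  0.023  0.046]
```

View pics/t11.png

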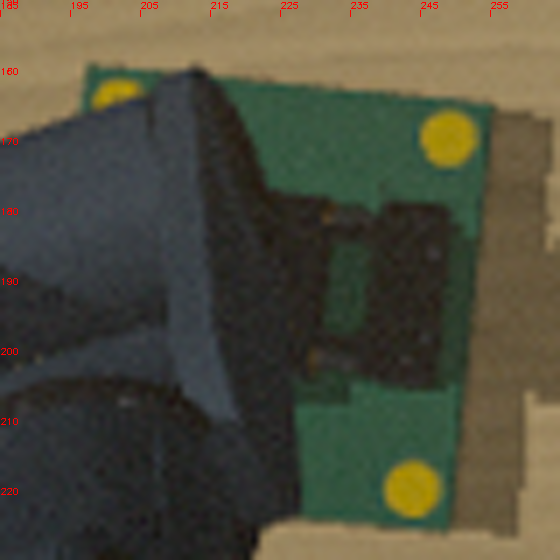

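Gripped at 17.6 mm. Lift.

Request:
{"method": "arm_command", "body": {"commands": [{"translation":[0,0,-0.3],"dr":[0,0,0],"jaw":1},{"translation":[0,0,-0.6],"dr":[0,0,0],"jaw":1},{"translation":[0,0,-0.6],"dr":[0,0,0],"jaw":1},{"translation":[0,0,-0.6],"dr":[0,0,0],"jaw":1},{"translation":[0,0,-0.6],"dr":[0,0,0],"jaw":1},{"translation":[0,0,-0.6],"dr":[0,0,0],"jaw":1},{"translation":[0,0,-0.6],"dr":[0,0,0],"jaw":1},{"translation":[0,0,-0.5],"dr":[0,0,0],"jaw":1},{"translation":[0,0,0],"dr":[0,0,0],"jaw":1}]}}

```text
time_s: 18.33
position: [0.5147, 0.2792, 0.1165]
tcp_rot: [[0.994, -0.112, 0.004], [-0.112, -0.994, 0.001], [0.004, -0.002, -1.0]]
force: [0.5, 0.7, -3.4]
opening: 0.211
```

```bash
python3 plan.py .5105 -.273 .114 -10; python3 - <<'E'
from h import *
p,d=capture("scene");crop(p,345,165,110,100,6,"pics/s12.png")
E
```

```text
t 18.33 pos [0.5147 0.2792 0.1165] yaw -6.41 op 18.4 F [ 0.5  0.7 -3.4]
turn units [-0.019 -0.038  0.598] shift units [ 3.672 21.782  0.101]
```

View pics/s12.png

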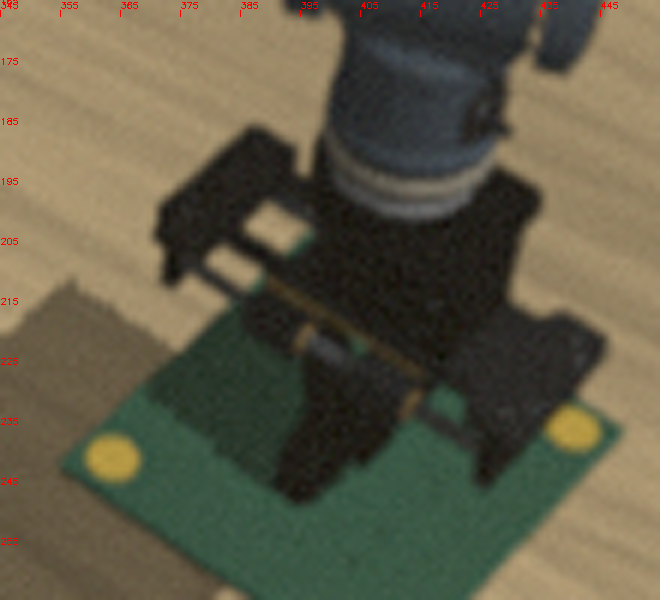

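The lid is lifted level, with dots at (362,241) and (439,236). Carry it.

Request:
{"method": "arm_command", "body": {"commands": [{"translation":[0,0.3,0],"dr":[0,0,0.3],"jaw":1},{"translation":[0.1,0.6,0],"dr":[0,0,0.3],"jaw":1},{"translation":[0.15,0.8,0],"dr":[0,0,0],"jaw":1},{"translation":[0.15,0.8,0],"dr":[0,0,0],"jaw":1},{"translation":[0.15,0.8,0],"dr":[0,0,0],"jaw":1},{"translation":[0.15,0.8,0],"dr":[0,0,0],"jaw":1},{"translation":[0.15,0.8,0],"dr":[0,0,0],"jaw":1},{"translation":[0.15,0.8,0],"dr":[0,0,0],"jaw":1},{"translation":[0.15,0.8,0],"dr":[0,0,0],"jaw":1},{"translation":[0.15,0.8,0],"dr":[0,0,0],"jaw":1},{"translation":[0.15,0.8,0],"dr":[0,0,0],"jaw":1},{"translation":[0.15,0.8,0],"dr":[0,0,0],"jaw":1}]}}

```text
time_s: 19.38
position: [0.5133, 0.0512, 0.1128]
tcp_rot: [[0.984, -0.176, -0.003], [-0.176, -0.984, 0.0], [-0.003, 0.0, -1.0]]
force: [-0.2, -0.4, -4.4]
opening: 0.205
```

Request:
{"method": "arm_command", "body": {"commands": [{"translation":[0.15,0.8,0],"dr":[0,0,0],"jaw":1},{"translation":[0.15,0.8,0],"dr":[0,0,0],"jaw":1},{"translation":[0.15,0.8,0],"dr":[0,0,0],"jaw":1},{"translation":[0.15,0.8,0],"dr":[0,0,0],"jaw":1},{"translation":[0.15,0.8,0],"dr":[0,0,0],"jaw":1},{"translation":[0.15,0.8,0],"dr":[0,0,0],"jaw":1},{"translation":[0.15,0.8,0],"dr":[0,0,0],"jaw":1},{"translation":[0.15,0.8,0],"dr":[0,0,0],"jaw":1},{"translation":[0.15,0.8,0],"dr":[0,0,0],"jaw":1},{"translation":[0.15,0.8,0],"dr":[0,0,0],"jaw":1},{"translation":[0.15,0.8,0],"dr":[0,0,0],"jaw":1},{"translation":[0.15,0.8,0],"dr":[0,0,0],"jaw":1}]}}

```text
time_s: 20.38
position: [0.5157, -0.1923, 0.1126]
tcp_rot: [[0.984, -0.176, -0.003], [-0.176, -0.984, 0.002], [-0.004, -0.001, -1.0]]
force: [0.5, 0.9, -4.0]
opening: 0.201
```

Request:
{"method": "arm_command", "body": {"commands": [{"translation":[0.15,0.8,0],"dr":[0,0,0],"jaw":1},{"translation":[0.15,0.8,0],"dr":[0,0,0],"jaw":1},{"translation":[0.1,0.6,0],"dr":[0,0,0],"jaw":1},{"translation":[0,0.3,0],"dr":[0,0,0],"jaw":1},{"translation":[0,0,0],"dr":[0,0,0],"jaw":1},{"translation":[0,0,0],"dr":[0,0,0],"jaw":1}]}}

```text
time_s: 20.88
position: [0.5155, -0.2542, 0.1134]
tcp_rot: [[0.985, -0.175, -0.002], [-0.175, -0.985, 0.002], [-0.002, -0.002, -1.0]]
force: [0.2, 0.4, -4.0]
opening: 0.201
```

```bash
python3 plan.py .5105 -.273 .114 -10
```

```text
t 20.88 pos [ 0.5155 -0.2542  0.1134] yaw -10.1 op 17.5 F [ 0.2  0.4 -4. ]
turn units [-0.017  0.02  -0.016] shift units [-0.065  0.776 -0.022]
```

Request:
{"method": "arm_command", "body": {"commands": [{"translation":[-0.04,0.5,0],"dr":[0,0,0],"jaw":1},{"translation":[-0.03,0.27,0],"dr":[0,0,0],"jaw":1},{"translation":[0,0,0],"dr":[0,0,0],"jaw":1},{"translation":[0,0,0],"dr":[0,0,0],"jaw":1}]}}

```text
time_s: 21.22
position: [0.5114, -0.2737, 0.1143]
tcp_rot: [[0.985, -0.175, 0.0], [-0.175, -0.985, 0.0], [0.0, -0.0, -1.0]]
force: [-0.4, -0.3, -3.9]
opening: 0.204
```

```bash
python3 plan.py .5105 -.273 .114 -10; python3 - <<'E'
from h import *
p,d=capture("scene");crop(p,190,95,115,120,6,"pics/s13.png");np.savez("s13.npz",p=p,d=d)
p,d=capture("top");crop(p,355,140,100,95,7,"pics/t13.png");np.savez("t13.npz",p=p,d=d)
E
```

```text
t 21.22 pos [ 0.5114 -0.2737  0.1143] yaw -10.06 op 17.8 F [-0.4 -0.3 -3.9]
turn units [-0.001 -0.003 -0.009] shift units [-0.04  -0.022  0.011]
```

View pics/s13.png

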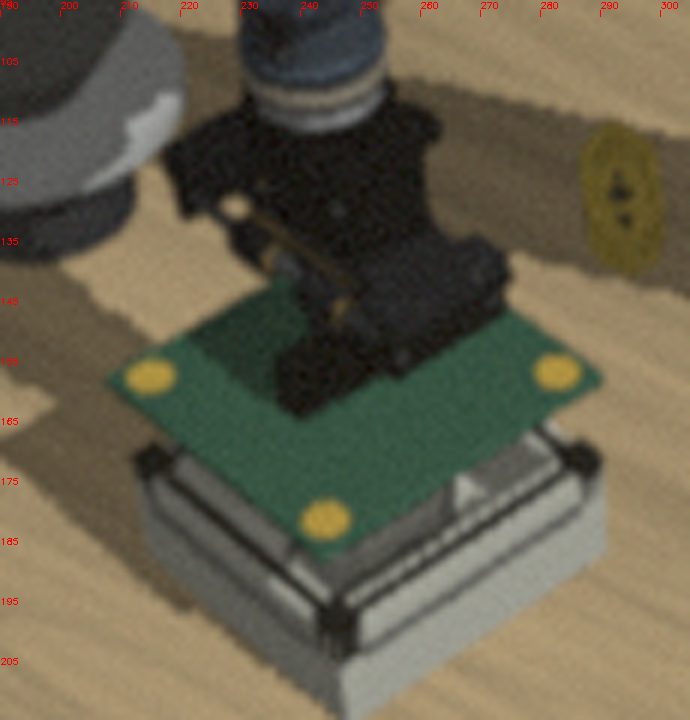

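View pics/t13.png

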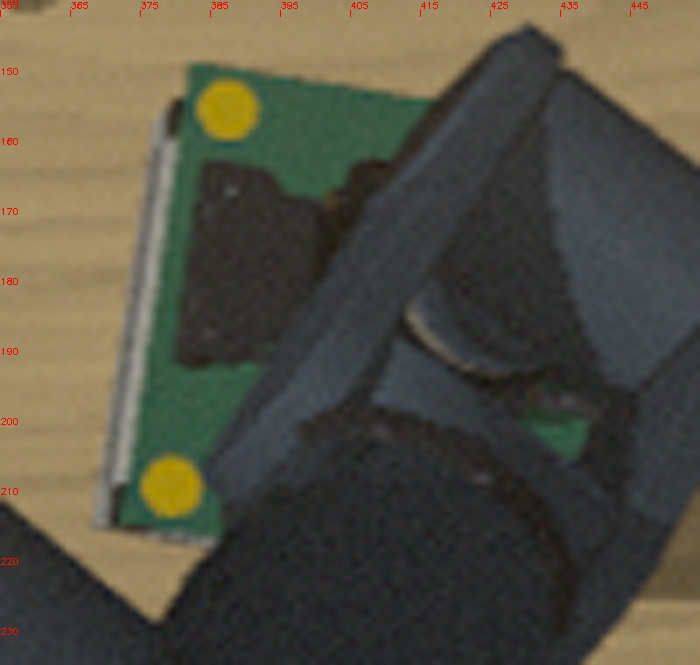

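```bash
python3 - <<'E'
from h import *
def f(l,s,o): return np.array(l)/s-.5+.5/s+np.array(o)
z=.138
A=onz("top",f([(228,110),(172,487)],7,(355,140)),z)
B=onz("scene",f([(326,520),(151,377),(557,372)],6,(190,95)),z)
print(A.round(4),B.round(4))
y=np.radians(-10);ex=np.array([np.cos(y),np.sin(y),0]);ey=np.array([-np.sin(y),np.cos(y),0])
# top: +x+y, -x+y ; scene: front(+x+y), left(+x-y), right(-x+y)
print("top centre est",(A.mean(0)-.073*ey).round(4),"yaw",np.degrees(np.arctan2(*(A[0]-A[1])[[1,0]])), np.linalg.norm(A[0]-A[1]))
print("scene centre est",((B[1]+B[2])/2).round(4),"yaw",np.degrees(np.arctan2(*(B[0]-B[2])[[1,0]])),np.linalg.norm(B[0]-B[2]),np.linalg.norm(B[0]-B[1]))
# box refine from t9 pads at .079
P=onz("top",f([(160,82),(525,140),(468,527),(101,472)],7,(360,145)),.079)
d=np.load("t9.npz")["d"];X=cloud("top",d)
print([np.nanmedian(X[v-1:v+2,u-1:u+2,2]).round(4) for u,v in f([(160,82),(525,140),(468,527),(101,472)],7,(360,145)).round().astype(int)])
E
```

```text
[[ 0.6005 -0.216   0.138 ]
 [ 0.4468 -0.1889  0.138 ]] [[ 0.6008 -0.2152  0.138 ]
 [ 0.5752 -0.3585  0.138 ]
 [ 0.4473 -0.1878  0.138 ]]
top centre est [ 0.511  -0.2744  0.138 ] yaw -10.025063346267599 0.15605135072435733
scene centre est [ 0.5113 -0.2732  0.138 ] yaw -10.132476993476857 0.1558805245656921 0.14555267903909785
[np.float64(0.0747), np.float64(0.0775), np.float64(0.0782), np.float64(0.0783)]
```

The lid centre is (0.511, −0.274) from both cameras, within about 1–2 mm of the box centre and at yaw −10.1°. Lower it.

Request:
{"method": "arm_command", "body": {"commands": [{"translation":[-0.02,-0.03,0.3],"dr":[0,0,0],"jaw":1},{"translation":[0,0,0.4],"dr":[0,0,0],"jaw":1},{"translation":[0,0,0.4],"dr":[0,0,0],"jaw":1},{"translation":[0,0,0.3],"dr":[0,0,0],"jaw":1},{"translation":[0,0,0],"dr":[0,0,0],"jaw":1},{"translation":[0,0,0],"dr":[0,0,0],"jaw":1}]}}

```text
time_s: 21.82
position: [0.5104, -0.2722, 0.078]
tcp_rot: [[0.985, -0.174, -0.002], [-0.174, -0.985, 0.002], [-0.002, -0.001, -1.0]]
force: [0.4, -0.2, -3.6]
opening: 0.207
```

```bash
python3 plan.py .511 -.273 .0642 -10
```

```text
t 21.82 pos [ 0.5104 -0.2722  0.078 ] yaw -10.02 op 18.0 F [ 0.4 -0.2 -3.6]
turn units [-0.011  0.021 -0.003] shift units [0.028 0.026 0.55 ]
```

Request:
{"method": "arm_command", "body": {"commands": [{"translation":[0,0,0.1],"dr":[0,0,0],"jaw":1},{"translation":[0,0,0.1],"dr":[0,0,0],"jaw":1},{"translation":[0,0,0.1],"dr":[0,0,0],"jaw":1},{"translation":[0,0,0],"dr":[0,0,0],"jaw":1}]}}

```text
time_s: 22.15
position: [0.5108, -0.2727, 0.0714]
tcp_rot: [[0.985, -0.174, -0.0], [-0.174, -0.985, 0.0], [-0.0, -0.0, -1.0]]
force: [-0.9, -0.6, -4.3]
opening: 0.205
```

Request:
{"method": "arm_command", "body": {"commands": [{"translation":[0,0,0.1],"dr":[0,0,0],"jaw":1},{"translation":[0,0,0.06],"dr":[0,0,0],"jaw":1},{"translation":[0,0,0],"dr":[0,0,0],"jaw":1}]}}

```text
time_s: 22.4
position: [0.5108, -0.2727, 0.0673]
tcp_rot: [[0.985, -0.174, -0.0], [-0.174, -0.985, 0.0], [-0.001, -0.0, -1.0]]
force: [-0.1, -0.0, -3.5]
opening: 0.203
```

Request:
{"method": "arm_command", "body": {"commands": [{"translation":[0,0,0.06],"dr":[0,0,0],"jaw":1},{"translation":[0,0,0],"dr":[0,0,0],"jaw":1}]}}

```text
time_s: 22.57
position: [0.511, -0.2728, 0.066]
tcp_rot: [[0.985, -0.174, -0.0], [-0.174, -0.985, 0.0], [-0.0, -0.0, -1.0]]
force: [0.4, 1.0, -3.7]
opening: 0.206
```

Request:
{"method": "arm_command", "body": {"commands": [{"translation":[0,0,0.05],"dr":[0,0,0],"jaw":1},{"translation":[0,0,0],"dr":[0,0,0],"jaw":1}]}}

```text
time_s: 22.73
position: [0.511, -0.2728, 0.0648]
tcp_rot: [[0.985, -0.174, -0.0], [-0.174, -0.985, 0.0], [-0.0, -0.0, -1.0]]
force: [0.2, -0.6, -4.4]
opening: 0.203
```

Request:
{"method": "arm_command", "body": {"commands": [{"translation":[0,0,0.05],"dr":[0,0,0],"jaw":1},{"translation":[0,0,0],"dr":[0,0,0],"jaw":1}]}}

```text
time_s: 22.9
position: [0.5112, -0.2729, 0.0638]
tcp_rot: [[0.985, -0.174, 0.0], [-0.174, -0.985, -0.0], [0.0, 0.0, -1.0]]
force: [0.6, 1.1, -2.9]
opening: 0.207
```

Request:
{"method": "arm_command", "body": {"commands": [{"translation":[0,0,0.03],"dr":[0,0,0],"jaw":1},{"translation":[0,0,0],"dr":[0,0,0],"jaw":1}]}}

```text
time_s: 23.07
position: [0.5113, -0.2729, 0.0635]
tcp_rot: [[0.985, -0.174, 0.0], [-0.174, -0.985, -0.001], [0.001, 0.0, -1.0]]
force: [0.0, 0.9, 1.0]
opening: 0.207
```

The force reads +1.0 N after hanging at about −4 N, so the lid is resting on the cushions. Release and lift clear.

Request:
{"method": "arm_command", "body": {"commands": [{"translation":[0,0,0],"dr":[0,0,0],"jaw":0.4},{"translation":[0,0,0],"dr":[0,0,0],"jaw":0.4},{"translation":[0,0,0],"dr":[0,0,0],"jaw":0.4},{"translation":[0,0,0],"dr":[0,0,0],"jaw":0.4},{"translation":[0,0,0],"dr":[0,0,0],"jaw":0.4},{"translation":[0,0,0],"dr":[0,0,0],"jaw":0.4},{"translation":[0,0,-0.3],"dr":[0,0,0],"jaw":0.4},{"translation":[0,0,-0.8],"dr":[0,0,0],"jaw":0.4},{"translation":[0,0,-1],"dr":[0,0,0],"jaw":1},{"translation":[0,0,-0.8],"dr":[0,0,0],"jaw":1},{"translation":[0,0,0],"dr":[0,0,0],"jaw":1}]}}

```text
time_s: 23.98
position: [0.5137, -0.2748, 0.1401]
tcp_rot: [[0.985, -0.174, 0.007], [-0.174, -0.985, -0.006], [0.008, 0.004, -1.0]]
force: [0.9, 0.2, -0.4]
opening: 0.454
```

```bash
python3 plan.py .511 -.273 .135 -10; python3 - <<'E'
from h import *
p,d=capture("scene");crop(p,190,110,115,105,6,"pics/s14.png");np.savez("s14.npz",p=p,d=d)
E
```

```text
t 23.98 pos [ 0.5137 -0.2748  0.1401] yaw -10.01 op 39.5 F [ 0.9  0.2 -0.4]
turn units [ 0.042 -0.077 -0.002] shift units [-0.121 -0.053  0.204]
```

View pics/s14.png

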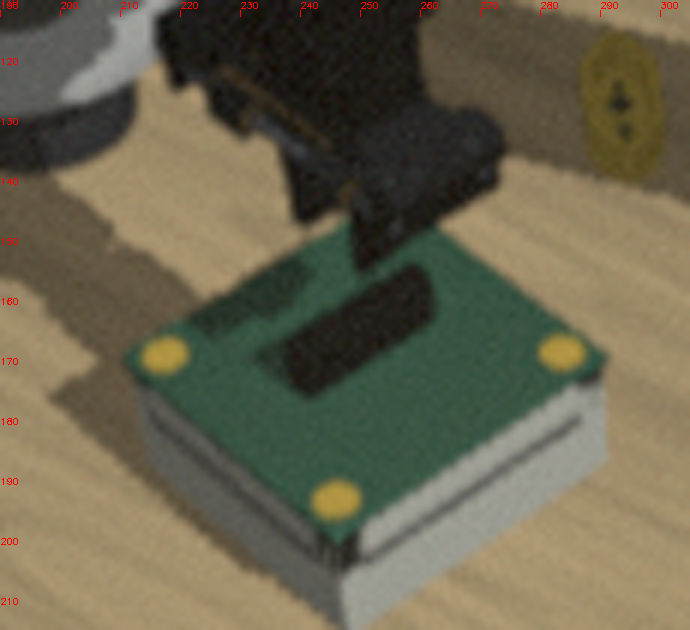

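```bash
python3 - <<'E'
from h import *
def f(l,s,o): return np.array(l)/s-.5+.5/s+np.array(o)
B=onz("scene",f([(336,501),(165,355),(562,352)],6,(190,110)),.087)
print(B.round(4));c=(B[1]+B[2])/2;print(c, B[1]+B[2]-B[0])
d=np.load("s14.npz")["d"];X=cloud("scene",d)
for q in f([(336,501),(165,355),(562,352)],6,(190,110)):
    u,v=q.round().astype(int);print(np.nanmedian(X[v-1:v+2,u-1:u+2].reshape(-1,3),0).round(4))
E
python3 plan.py .6 -.214 .085 -10
```

```text
[[ 0.6017 -0.2141  0.087 ]
 [ 0.5742 -0.3588  0.087 ]
 [ 0.4474 -0.187   0.087 ]]
[ 0.51083536 -0.27287767  0.087     ] [ 0.41992595 -0.33164251  0.087     ]
[ 0.6015 -0.2135  0.0869]
[ 0.5778 -0.3553  0.088 ]
[ 0.4484 -0.1876  0.0882]
t 24.03 pos [ 0.5127 -0.2741  0.1382] yaw -10.02 op 35.7 F [-0.3  0.8 -0.6]
turn units [ 0.029 -0.052 -0.003] shift units [ 3.021 -2.974  2.129]
```

The lid lies level on the raised cushions, centred at (0.5108, −0.273). Go above corner 0 with the jaws shut.

Request:
{"method": "arm_command", "body": {"commands": [{"translation":[0.6,-0.6,0],"dr":[0,0,0],"jaw":1},{"translation":[0.6,-0.6,0],"dr":[0,0,0],"jaw":1},{"translation":[0.6,-0.6,0],"dr":[0,0,0],"jaw":1},{"translation":[0.6,-0.6,0],"dr":[0,0,0],"jaw":1},{"translation":[0.6,-0.6,0],"dr":[0,0,0],"jaw":1},{"translation":[0,0,0.9],"dr":[0,0,0],"jaw":1},{"translation":[0,0,0.9],"dr":[0,0,0],"jaw":1},{"translation":[0,0,0.3],"dr":[0,0,0],"jaw":1},{"translation":[0,0,0],"dr":[0,0,0],"jaw":1},{"translation":[0,0,0],"dr":[0,0,0],"jaw":1}]}}

```text
time_s: 24.87
position: [0.5973, -0.2119, 0.0822]
tcp_rot: [[0.985, -0.174, -0.002], [-0.174, -0.985, 0.001], [-0.002, -0.001, -1.0]]
force: [0.8, 1.1, 1.0]
opening: 0.005
```

```bash
python3 plan.py .6003 -.2147 .048 -10
```

```text
t 24.87 pos [ 0.5973 -0.2119  0.0822] yaw -10.04 op 0.5 F [0.8 1.1 1. ]
turn units [-0.006  0.017 -0.007] shift units [0.136 0.09  1.369]
```

Request:
{"method": "arm_command", "body": {"commands": [{"translation":[0.14,0.08,0.4],"dr":[0,0,0],"jaw":1},{"translation":[0,0,0.4],"dr":[0,0,0],"jaw":1},{"translation":[0,0,0],"dr":[0,0,0],"jaw":1},{"translation":[0,0,0],"dr":[0,0,0],"jaw":1}]}}

```text
time_s: 25.2
position: [0.6005, -0.2145, 0.0623]
tcp_rot: [[0.985, -0.174, -0.001], [-0.174, -0.985, 0.001], [-0.001, -0.0, -1.0]]
force: [0.4, 0.2, -0.1]
opening: 0.006
```

Request:
{"method": "arm_command", "body": {"commands": [{"translation":[0,0,0.1],"dr":[0,0,0],"jaw":1},{"translation":[0,0,0.1],"dr":[0,0,0],"jaw":1},{"translation":[0,0,0],"dr":[0,0,0],"jaw":1}]}}

```text
time_s: 25.45
position: [0.6008, -0.2145, 0.0577]
tcp_rot: [[0.985, -0.174, -0.0], [-0.174, -0.985, 0.0], [-0.0, -0.0, -1.0]]
force: [0.6, 0.1, 0.6]
opening: 0.002
```

Request:
{"method": "arm_command", "body": {"commands": [{"translation":[0,0,0.08],"dr":[0,0,0],"jaw":1},{"translation":[0,0,0.08],"dr":[0,0,0],"jaw":1},{"translation":[0,0,0],"dr":[0,0,0],"jaw":1}]}}

```text
time_s: 25.7
position: [0.6014, -0.2147, 0.055]
tcp_rot: [[0.985, -0.174, 0.001], [-0.174, -0.985, -0.0], [0.001, 0.0, -1.0]]
force: [-0.5, -0.5, 4.3]
opening: 0.003
```

Request:
{"method": "arm_command", "body": {"commands": [{"translation":[0,0,0.1],"dr":[0,0,0],"jaw":1},{"translation":[0,0,0.1],"dr":[0,0,0],"jaw":1},{"translation":[0,0,0],"dr":[0,0,0],"jaw":1}]}}

```text
time_s: 25.95
position: [0.6017, -0.2145, 0.0511]
tcp_rot: [[0.985, -0.174, 0.002], [-0.174, -0.985, -0.001], [0.002, 0.0, -1.0]]
force: [-1.7, 2.1, 9.9]
opening: 0.009
```

Request:
{"method": "arm_command", "body": {"commands": [{"translation":[0,0,0.1],"dr":[0,0,0],"jaw":1},{"translation":[0,0,0],"dr":[0,0,0],"jaw":1}]}}

```text
time_s: 26.12
position: [0.6019, -0.2145, 0.0494]
tcp_rot: [[0.985, -0.174, 0.002], [-0.174, -0.985, -0.001], [0.002, 0.0, -1.0]]
force: [-2.8, 2.4, 13.1]
opening: 0.005
```

Request:
{"method": "arm_command", "body": {"commands": [{"translation":[0,0,0.1],"dr":[0,0,0],"jaw":1},{"translation":[0,0,0],"dr":[0,0,0],"jaw":1}]}}

```text
time_s: 26.28
position: [0.602, -0.2145, 0.0492]
tcp_rot: [[0.985, -0.174, 0.002], [-0.174, -0.985, -0.001], [0.002, 0.001, -1.0]]
force: [-5.3, 4.1, 26.0]
opening: 0.004
```

The corner stalled at 0.049 with the force jumping to 26 N: it is home. Lift and check.

Request:
{"method": "arm_command", "body": {"commands": [{"translation":[0,0,-0.4],"dr":[0,0,0],"jaw":1},{"translation":[0,0,-0.8],"dr":[0,0,0],"jaw":1},{"translation":[0,0,-0.8],"dr":[0,0,0],"jaw":1},{"translation":[0,0,0],"dr":[0,0,0],"jaw":1}]}}

```text
time_s: 26.62
position: [0.6039, -0.2161, 0.098]
tcp_rot: [[0.985, -0.174, 0.007], [-0.174, -0.985, -0.004], [0.008, 0.003, -1.0]]
force: [0.2, -0.5, 0.4]
opening: 0.007
```

```bash
python3 plan.py .5749 -.3585 .095 -10; python3 - <<'E'
from h import *
p,d=capture("scene");crop(p,190,110,115,105,6,"pics/s15.png");np.savez("s15.npz",p=p,d=d)
p2,d2=capture("top");crop(p2,355,140,100,95,7,"pics/t15.png")
for n,dd in(("scene",d),("top",d2)):
    X=cloud(n,dd)
    for i,(x,y) in enumerate([(.6003,-.2147),(.5749,-.3585),(.4213,-.3313),(.4467,-.1875)]):
        u,v=proj(n,[x,y,.085])[0].round().astype(int);print(n,i,u,v,np.nanmedian(X[v-1:v+2,u-1:u+2,2]).round(4))
E
```

```text
t 26.62 pos [ 0.6039 -0.2161  0.098 ] yaw -10.02 op 0.6 F [ 0.2 -0.5  0.4]
turn units [ 0.026 -0.076 -0.003] shift units [-0.153  5.812  0.121]
scene 0 246 193 0.0874
scene 1 217 169 0.0863
scene 2 254 147 0.299
scene 3 283 168 0.0859
top 0 384 158 0.5325
top 1 432 166 0.0874
top 2 425 217 0.0866
top 3 376 210 0.7079
```

View pics/s15.png

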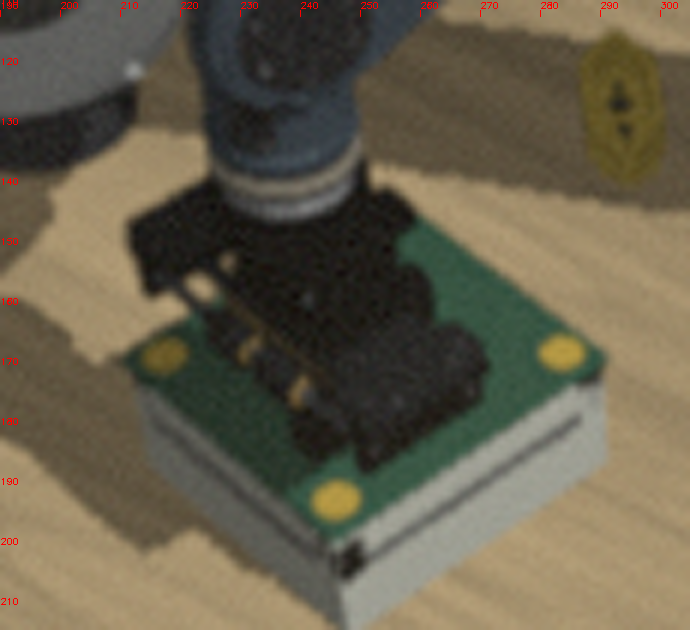

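View pics/t15.png

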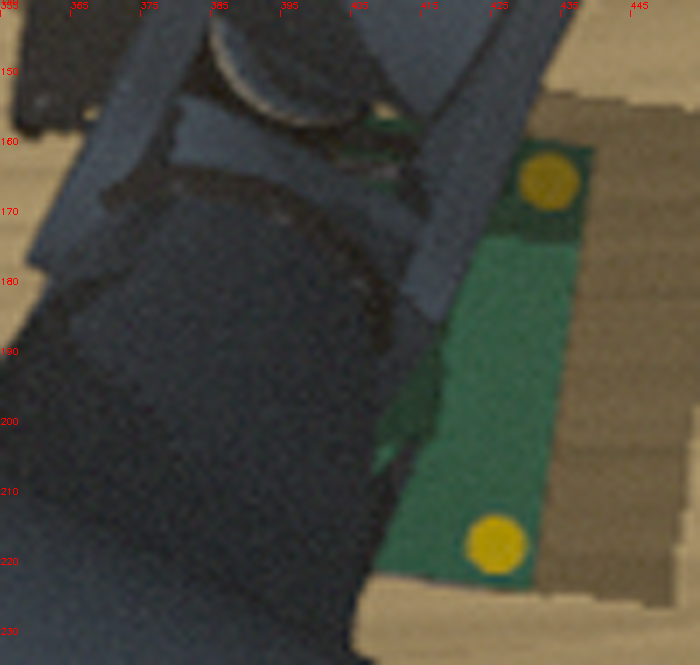

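```bash
python3 - <<'E'
from h import *
a=np.load("s14.npz")["p"];b=np.load("s15.npz")["p"]
crop(np.hstack([a[180:220,225:270],b[180:220,225:270]]),0,0,90,40,8,"pics/z15.png")
X=cloud("scene",np.load("s15.npz")["d"])
for v in range(196,208):print(v,[(X[v,u]*1000).round(0).tolist() for u in(244,246,248,250)])
for z in(.07,.0715,.08):print(z,proj("scene",[[.5108+.091*.985+.086*.174,-.273-.091*.174+.086*.985,z]]))
E
```

```text
196 [[613.0, -211.0, 86.0], [609.0, -206.0, 85.0], [605.0, -202.0, 84.0], [601.0, -198.0, 83.0]]
197 [[616.0, -208.0, 86.0], [615.0, -201.0, 89.0], [611.0, -196.0, 89.0], [595.0, -204.0, 70.0]]
198 [[620.0, -204.0, 87.0], [620.0, -196.0, 92.0], [610.0, -198.0, 82.0], [600.0, -200.0, 72.0]]
199 [[616.0, -209.0, 76.0], [618.0, -199.0, 84.0], [608.0, -201.0, 74.0], [598.0, -202.0, 65.0]]
200 [[615.0, -211.0, 69.0], [613.0, -205.0, 71.0], [606.0, -203.0, 66.0], [602.0, -199.0, 65.0]]
201 [[615.0, -212.0, 64.0], [615.0, -204.0, 69.0], [607.0, -202.0, 63.0], [597.0, -204.0, 52.0]]
202 [[612.0, -216.0, 54.0], [616.0, -202.0, 67.0], [609.0, -201.0, 60.0], [598.0, -204.0, 49.0]]
203 [[615.0, -214.0, 53.0], [613.0, -207.0, 56.0], [610.0, -200.0, 58.0], [600.0, -202.0, 47.0]]
204 [[609.0, -220.0, 39.0], [617.0, -203.0, 57.0], [610.0, -202.0, 51.0], [600.0, -203.0, 42.0]]
205 [[614.0, -216.0, 41.0], [618.0, -203.0, 54.0], [610.0, -202.0, 47.0], [603.0, -201.0, 41.0]]
206 [[614.0, -216.0, 37.0], [618.0, -204.0, 48.0], [610.0, -203.0, 41.0], [605.0, -199.0, 40.0]]
207 [[613.0, -218.0, 30.0], [614.0, -208.0, 37.0], [608.0, -205.0, 33.0], [603.0, -202.0, 31.0]]
0.07 [[245.67096776 200.8387139 ]]
0.0715 [[245.62519949 200.51427527]]
0.08 [[245.36468567 198.66720722]]
```

View pics/z15.png

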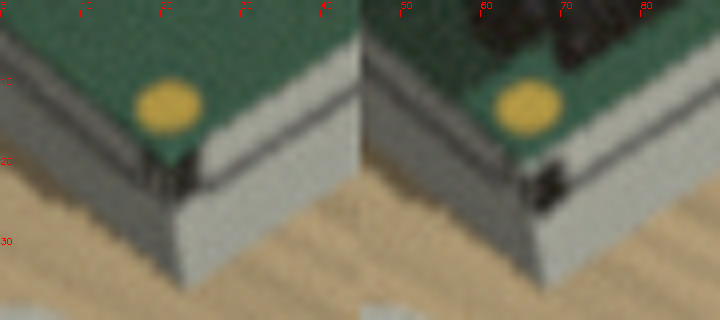

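In the enlarged view, cushion 0 has dropped with a white gap under the plate; the lid rests on the other three. On to corner 1.

Request:
{"method": "arm_command", "body": {"commands": [{"translation":[-0.05,0.8,0],"dr":[0,0,0],"jaw":1},{"translation":[-0.05,0.8,0],"dr":[0,0,0],"jaw":1},{"translation":[-0.05,0.8,0],"dr":[0,0,0],"jaw":1},{"translation":[0,0.8,0],"dr":[0,0,0],"jaw":1},{"translation":[0,0.8,0],"dr":[0,0,0],"jaw":1},{"translation":[0,0.8,0],"dr":[0,0,0],"jaw":1},{"translation":[0,0.8,0],"dr":[0,0,0],"jaw":1},{"translation":[0,0.2,0.5],"dr":[0,0,0],"jaw":1},{"translation":[0,0,0.5],"dr":[0,0,0],"jaw":1},{"translation":[0,0,0],"dr":[0,0,0],"jaw":1},{"translation":[0,0,0],"dr":[0,0,0],"jaw":1}]}}

```text
time_s: 27.63
position: [0.5706, -0.3539, 0.066]
tcp_rot: [[0.985, -0.173, -0.005], [-0.173, -0.985, 0.005], [-0.005, -0.004, -1.0]]
force: [-0.5, -0.1, 1.5]
opening: 0.001
```

```bash
python3 plan.py .5755 -.359 .048 -10
```

```text
t 27.63 pos [ 0.5706 -0.3539  0.066 ] yaw -9.98 op 0.1 F [-0.5 -0.1  1.5]
turn units [-0.036  0.051  0.004] shift units [0.23  0.168 0.72 ]
```

Request:
{"method": "arm_command", "body": {"commands": [{"translation":[0.18,0.14,0],"dr":[0,0,0],"jaw":1},{"translation":[0,0,0.1],"dr":[0,0,0],"jaw":1},{"translation":[0,0,0.1],"dr":[0,0,0],"jaw":1},{"translation":[0,0,0],"dr":[0,0,0],"jaw":1},{"translation":[0,0,0],"dr":[0,0,0],"jaw":1}]}}

```text
time_s: 28.05
position: [0.576, -0.3606, 0.064]
tcp_rot: [[0.985, -0.174, -0.0], [-0.174, -0.985, 0.0], [-0.0, -0.0, -1.0]]
force: [0.0, -0.6, -0.4]
opening: 0.004
```

Request:
{"method": "arm_command", "body": {"commands": [{"translation":[0,0,0.1],"dr":[0,0,0],"jaw":1},{"translation":[0,0,0.1],"dr":[0,0,0],"jaw":1},{"translation":[0,0,0],"dr":[0,0,0],"jaw":1}]}}

```text
time_s: 28.3
position: [0.5755, -0.3607, 0.0584]
tcp_rot: [[0.985, -0.174, -0.001], [-0.174, -0.985, 0.001], [-0.001, -0.001, -1.0]]
force: [0.2, 0.5, -0.4]
opening: 0.003
```

Request:
{"method": "arm_command", "body": {"commands": [{"translation":[0,0,0.1],"dr":[0,0,0],"jaw":1},{"translation":[0,0,0.1],"dr":[0,0,0],"jaw":1},{"translation":[0,0,0],"dr":[0,0,0],"jaw":1}]}}

```text
time_s: 28.55
position: [0.5761, -0.361, 0.055]
tcp_rot: [[0.985, -0.174, 0.0], [-0.174, -0.985, -0.0], [0.0, 0.0, -1.0]]
force: [-1.3, 1.6, 5.5]
opening: 0.004
```

Request:
{"method": "arm_command", "body": {"commands": [{"translation":[0,0,0.1],"dr":[0,0,0],"jaw":1},{"translation":[0,0,0.1],"dr":[0,0,0],"jaw":1},{"translation":[0,0,0],"dr":[0,0,0],"jaw":1}]}}

```text
time_s: 28.8
position: [0.5764, -0.3611, 0.0505]
tcp_rot: [[0.985, -0.174, 0.001], [-0.174, -0.985, -0.001], [0.001, 0.0, -1.0]]
force: [-1.0, 1.1, 6.8]
opening: 0.001
```

Request:
{"method": "arm_command", "body": {"commands": [{"translation":[0,0,0.1],"dr":[0,0,0],"jaw":1},{"translation":[0,0,0],"dr":[0,0,0],"jaw":1}]}}

```text
time_s: 28.97
position: [0.5765, -0.3612, 0.0489]
tcp_rot: [[0.985, -0.174, 0.001], [-0.174, -0.985, -0.001], [0.001, 0.001, -1.0]]
force: [-1.7, 2.2, 10.6]
opening: 0.005
```

Request:
{"method": "arm_command", "body": {"commands": [{"translation":[0,0,0.1],"dr":[0,0,0],"jaw":1},{"translation":[0,0,0],"dr":[0,0,0],"jaw":1}]}}

```text
time_s: 29.13
position: [0.5765, -0.3613, 0.0487]
tcp_rot: [[0.985, -0.174, 0.001], [-0.174, -0.985, -0.001], [0.001, 0.001, -1.0]]
force: [-4.6, 3.8, 22.3]
opening: 0.006
```

Corner 1 stalled at 0.0487 with 22 N: home. Lift and go to corner 2, rising over the height of the handle.

Request:
{"method": "arm_command", "body": {"commands": [{"translation":[0,0,0.03],"dr":[0,0,0],"jaw":1},{"translation":[0,0,-0.4],"dr":[0,0,0],"jaw":1},{"translation":[0,0,-0.8],"dr":[0,0,0],"jaw":1},{"translation":[0,0,-0.8],"dr":[0,0,0],"jaw":1},{"translation":[-0.8,0,0],"dr":[0,0,0],"jaw":1},{"translation":[-0.8,0,0],"dr":[0,0,0],"jaw":1},{"translation":[-0.8,0,0],"dr":[0,0,0],"jaw":1},{"translation":[-0.8,0,0],"dr":[0,0,0],"jaw":1},{"translation":[-0.8,0,0],"dr":[0,0,0],"jaw":1},{"translation":[-0.8,0,0],"dr":[0,0,0],"jaw":1},{"translation":[-0.8,0,0],"dr":[0,0,0],"jaw":1},{"translation":[-0.6,0,0],"dr":[0,0,0],"jaw":1}]}}

```text
time_s: 30.13
position: [0.4216, -0.3333, 0.0931]
tcp_rot: [[0.985, -0.174, -0.001], [-0.174, -0.985, 0.001], [-0.001, -0.001, -1.0]]
force: [-1.3, 0.3, -0.6]
opening: 0.009
```

Request:
{"method": "arm_command", "body": {"commands": [{"translation":[0,0,0],"dr":[0,0,0],"jaw":1},{"translation":[0,0,0],"dr":[0,0,0],"jaw":1}]}}

```text
time_s: 30.3
position: [0.4232, -0.3342, 0.0933]
tcp_rot: [[0.985, -0.175, 0.0], [-0.175, -0.985, -0.0], [0.001, 0.0, -1.0]]
force: [0.0, -0.3, -0.1]
opening: 0.004
```

```bash
python3 plan.py .4205 -.332 .064 -10; python3 - <<'E'
from h import *
p,d=capture("scene");crop(p,190,110,115,105,6,"pics/s16.png");np.savez("s16.npz",p=p,d=d)
X=cloud("scene",d)
for i,(x,y) in enumerate([(.6003,-.2147),(.5749,-.3585),(.4213,-.3313),(.4467,-.1875)]):
    u,v=proj("scene",[x,y,.083])[0].round().astype(int);print(i,u,v,np.nanmedian(X[v-1:v+2,u-1:u+2,2]).round(4))
E
```

```text
t 30.3 pos [ 0.4232 -0.3342  0.0933] yaw -10.1 op 0.4 F [ 0.  -0.3 -0.1]
turn units [ 0.002 -0.005 -0.016] shift units [-0.121 -0.07   1.172]
0 246 194 0.0816
1 217 170 0.0795
2 254 147 0.0876
3 283 169 0.0876
```

View pics/s16.png

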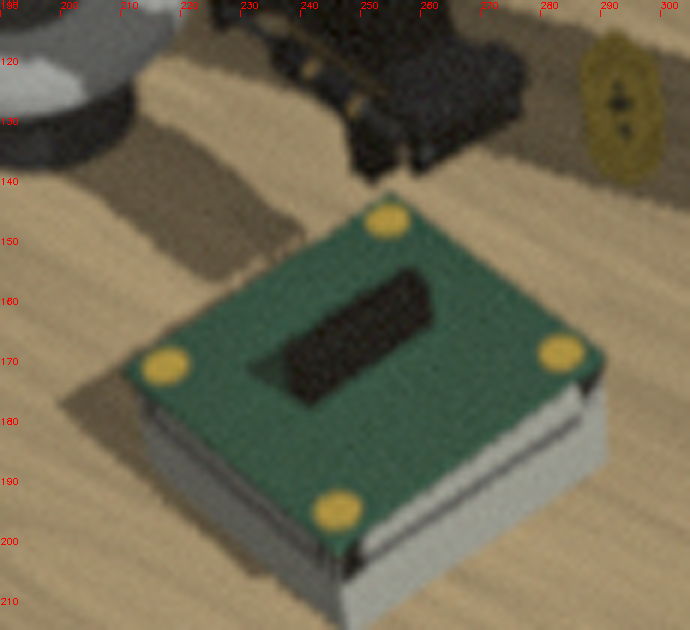

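Corners 0 and 1 are down (dots at z≈0.080 at (246,195) and (217,171)), while 2 and 3 stand at 0.0876. Next is corner 2.

Request:
{"method": "arm_command", "body": {"commands": [{"translation":[-0.11,-0.04,0.6],"dr":[0,0,0],"jaw":1},{"translation":[0,0,0.56],"dr":[0,0,0],"jaw":1},{"translation":[0,0,0],"dr":[0,0,0],"jaw":1},{"translation":[0,0,0.1],"dr":[0,0,0],"jaw":1},{"translation":[0,0,0.1],"dr":[0,0,0],"jaw":1},{"translation":[0,0,0],"dr":[0,0,0],"jaw":1}]}}

```text
time_s: 30.85
position: [0.4214, -0.3329, 0.0592]
tcp_rot: [[0.985, -0.174, 0.001], [-0.174, -0.985, -0.001], [0.001, 0.001, -1.0]]
force: [0.7, -0.1, -0.2]
opening: 0.006
```

Request:
{"method": "arm_command", "body": {"commands": [{"translation":[0,0,0.1],"dr":[0,0,0],"jaw":1},{"translation":[0,0,0.1],"dr":[0,0,0],"jaw":1},{"translation":[0,0,0],"dr":[0,0,0],"jaw":1}]}}

```text
time_s: 31.1
position: [0.4214, -0.3333, 0.0553]
tcp_rot: [[0.985, -0.174, 0.001], [-0.174, -0.985, -0.002], [0.002, 0.002, -1.0]]
force: [-0.5, 1.3, 4.6]
opening: 0.004
```

Request:
{"method": "arm_command", "body": {"commands": [{"translation":[0,0,0.1],"dr":[0,0,0],"jaw":1},{"translation":[0,0,0.1],"dr":[0,0,0],"jaw":1},{"translation":[0,0,0],"dr":[0,0,0],"jaw":1}]}}

```text
time_s: 31.35
position: [0.4212, -0.3335, 0.0507]
tcp_rot: [[0.985, -0.174, 0.001], [-0.174, -0.985, -0.002], [0.002, 0.002, -1.0]]
force: [-1.6, 0.2, 7.8]
opening: 0.005
```

Request:
{"method": "arm_command", "body": {"commands": [{"translation":[0,0,0.1],"dr":[0,0,0],"jaw":1},{"translation":[0,0,0],"dr":[0,0,0],"jaw":1}]}}

```text
time_s: 31.52
position: [0.4211, -0.3335, 0.0488]
tcp_rot: [[0.985, -0.174, 0.001], [-0.174, -0.985, -0.002], [0.002, 0.002, -1.0]]
force: [-3.4, 1.8, 11.6]
opening: 0.005
```

Request:
{"method": "arm_command", "body": {"commands": [{"translation":[0,0,0.1],"dr":[0,0,0],"jaw":1},{"translation":[0,0,0],"dr":[0,0,0],"jaw":1}]}}

```text
time_s: 31.68
position: [0.4212, -0.3336, 0.0486]
tcp_rot: [[0.985, -0.173, 0.001], [-0.173, -0.985, -0.003], [0.002, 0.003, -1.0]]
force: [-5.7, 2.9, 28.2]
opening: 0.007
```

Corner 2 is home: 28 N at a stall at 0.0486. Lift and move over corner 3.

Request:
{"method": "arm_command", "body": {"commands": [{"translation":[0,0,-0.4],"dr":[0,0,0],"jaw":1},{"translation":[0,0,-0.8],"dr":[0,0,0],"jaw":1},{"translation":[0,0,-0.8],"dr":[0,0,0],"jaw":1},{"translation":[0,-0.8,0],"dr":[0,0,0],"jaw":1},{"translation":[0,-0.8,0],"dr":[0,0,0],"jaw":1},{"translation":[0,-0.8,0],"dr":[0,0,0],"jaw":1},{"translation":[0,-0.8,0],"dr":[0,0,0],"jaw":1},{"translation":[0,-0.8,0],"dr":[0,0,0],"jaw":1},{"translation":[0,-0.8,0],"dr":[0,0,0],"jaw":1},{"translation":[0,-0.8,0],"dr":[0,0,0],"jaw":1},{"translation":[0,-0.3,0],"dr":[0,0,0],"jaw":1},{"translation":[0,0,0],"dr":[0,0,0],"jaw":1}]}}

```text
time_s: 32.68
position: [0.4464, -0.1857, 0.0944]
tcp_rot: [[0.985, -0.172, -0.0], [-0.172, -0.985, 0.0], [-0.0, -0.0, -1.0]]
force: [0.5, 0.1, 0.2]
opening: 0.01
```

```bash
python3 plan.py .4455 -.1865 .064 -10; python3 - <<'E'
from h import *
p,d=capture("scene");crop(p,190,110,115,105,6,"pics/s17.png");np.savez("s17.npz",p=p,d=d)
X=cloud("scene",d)
for i,(x,y) in enumerate([(.6003,-.2147),(.5749,-.3585),(.4213,-.3313),(.4467,-.1875)]):
    u,v=proj("scene",[x,y,.083])[0].round().astype(int);print(i,u,v,np.nanmedian(X[v-1:v+2,u-1:u+2,2]).round(4))
E
```

```text
t 32.68 pos [ 0.4464 -0.1857  0.0944] yaw -9.88 op 0.9 F [0.5 0.1 0.2]
turn units [-0.002  0.003  0.02 ] shift units [-0.03   0.036  1.215]
0 246 194 0.0821
1 217 170 0.0783
2 254 147 0.0842
3 283 169 0.0888
```

View pics/s17.png

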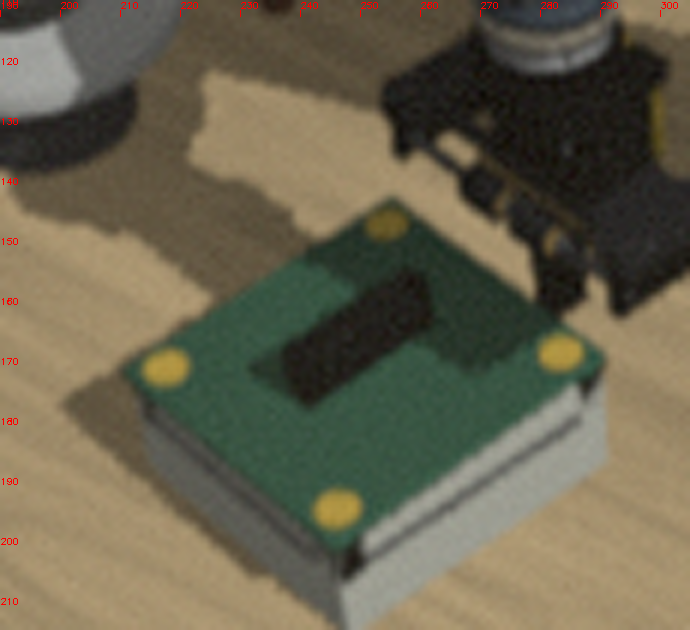

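Corner 1 is at 0.078 and corner 3 still stands at 0.089, with 0 and 2 in between. That is three cushions home and the last one up. Press corner 3.

Request:
{"method": "arm_command", "body": {"commands": [{"translation":[-0.03,0.03,0.6],"dr":[0,0,0],"jaw":1},{"translation":[0,0,0.6],"dr":[0,0,0],"jaw":1},{"translation":[0,0,0],"dr":[0,0,0],"jaw":1},{"translation":[0,0,0.1],"dr":[0,0,0],"jaw":1},{"translation":[0,0,0.1],"dr":[0,0,0],"jaw":1},{"translation":[0,0,0],"dr":[0,0,0],"jaw":1}]}}

```text
time_s: 33.23
position: [0.4458, -0.1886, 0.0593]
tcp_rot: [[0.985, -0.175, 0.001], [-0.175, -0.985, -0.0], [0.001, 0.0, -1.0]]
force: [0.2, 0.7, 0.3]
opening: 0.011
```

Request:
{"method": "arm_command", "body": {"commands": [{"translation":[0,0,0.1],"dr":[0,0,0],"jaw":1},{"translation":[0,0,0.1],"dr":[0,0,0],"jaw":1},{"translation":[0,0,0],"dr":[0,0,0],"jaw":1}]}}

```text
time_s: 33.48
position: [0.446, -0.1886, 0.0547]
tcp_rot: [[0.985, -0.174, 0.001], [-0.174, -0.985, -0.001], [0.001, 0.001, -1.0]]
force: [-0.3, -0.2, 4.1]
opening: 0.002
```

Request:
{"method": "arm_command", "body": {"commands": [{"translation":[0,0,0.1],"dr":[0,0,0],"jaw":1},{"translation":[0,0,0.1],"dr":[0,0,0],"jaw":1},{"translation":[0,0,0],"dr":[0,0,0],"jaw":1}]}}

```text
time_s: 33.73
position: [0.4459, -0.1885, 0.0499]
tcp_rot: [[0.985, -0.174, 0.001], [-0.174, -0.985, -0.001], [0.001, 0.001, -1.0]]
force: [-1.3, -0.8, 3.4]
opening: 0.003
```

Request:
{"method": "arm_command", "body": {"commands": [{"translation":[0,0,0.1],"dr":[0,0,0],"jaw":1},{"translation":[0,0,0],"dr":[0,0,0],"jaw":1}]}}

```text
time_s: 33.9
position: [0.4458, -0.1884, 0.048]
tcp_rot: [[0.985, -0.174, 0.001], [-0.174, -0.985, -0.001], [0.001, 0.001, -1.0]]
force: [-3.5, -0.6, 11.2]
opening: 0.006
```

Request:
{"method": "arm_command", "body": {"commands": [{"translation":[0,0,0.1],"dr":[0,0,0],"jaw":1},{"translation":[0,0,0],"dr":[0,0,0],"jaw":1}]}}

```text
time_s: 34.07
position: [0.4459, -0.1885, 0.0478]
tcp_rot: [[0.985, -0.173, 0.002], [-0.173, -0.985, -0.002], [0.002, 0.002, -1.0]]
force: [-6.7, 1.5, 32.7]
opening: 0.006
```

Corner 3 is home. Retreat up and away, then check.

Request:
{"method": "arm_command", "body": {"commands": [{"translation":[0,0,-0.4],"dr":[0,0,0],"jaw":1},{"translation":[0,0,-1],"dr":[0,0,0],"jaw":1},{"translation":[0,0,-1],"dr":[0,0,0],"jaw":1},{"translation":[0,0,-1],"dr":[0,0,0],"jaw":1},{"translation":[0,0,-1],"dr":[0,0,0],"jaw":1},{"translation":[0,-1,0],"dr":[0,0,0],"jaw":1},{"translation":[0,-1,0],"dr":[0,0,0],"jaw":1},{"translation":[0,-1,0],"dr":[0,0,0],"jaw":1},{"translation":[0,-1,0],"dr":[0,0,0],"jaw":1},{"translation":[0,-1,0],"dr":[0,0,0],"jaw":1},{"translation":[0,-1,0],"dr":[0,0,0],"jaw":1},{"translation":[0,-1,0],"dr":[0,0,0],"jaw":1}]}}

```text
time_s: 35.07
position: [0.4761, -0.0143, 0.1543]
tcp_rot: [[0.985, -0.174, 0.0], [-0.174, -0.985, -0.0], [0.0, -0.0, -1.0]]
force: [0.4, -0.2, -0.8]
opening: 0.008
```

Request:
{"method": "arm_command", "body": {"commands": [{"translation":[0,-1,0],"dr":[0,0,0],"jaw":1},{"translation":[0,-1,0],"dr":[0,0,0],"jaw":1},{"translation":[0,-1,0],"dr":[0,0,0],"jaw":1},{"translation":[0,0,0],"dr":[0,0,0],"jaw":1},{"translation":[0,0,0],"dr":[0,0,0],"jaw":1}]}}

```text
time_s: 35.48
position: [0.489, 0.0593, 0.1542]
tcp_rot: [[0.985, -0.171, 0.0], [-0.171, -0.985, -0.0], [0.0, 0.0, -1.0]]
force: [-0.4, 0.2, -1.6]
opening: 0.008
```

```bash
python3 - <<'E'
from h import *
p,d=capture("scene");crop(p,190,110,115,105,6,"pics/s18.png");np.savez("s18.npz",p=p,d=d)
p2,d2=capture("top");crop(p2,355,140,100,95,7,"pics/t18.png")
for n,dd in(("scene",d),("top",d2)):
  X=cloud(n,dd)
  for i,(x,y) in enumerate([(.6003,-.2147),(.5749,-.3585),(.4213,-.3313),(.4467,-.1875)]):
    u,v=proj(n,[x,y,.079])[0].round().astype(int);print(n,i,u,v,np.nanmedian(X[v-2:v+3,u-2:u+3,2]).round(4))
E
```

```text
scene 0 246 194 0.0792
scene 1 217 171 0.0778
scene 2 254 148 0.0774
scene 3 283 170 0.0793
top 0 384 158 0.0778
top 1 432 166 0.0757
top 2 425 218 0.0774
top 3 376 210 0.0778
```

View pics/s18.png

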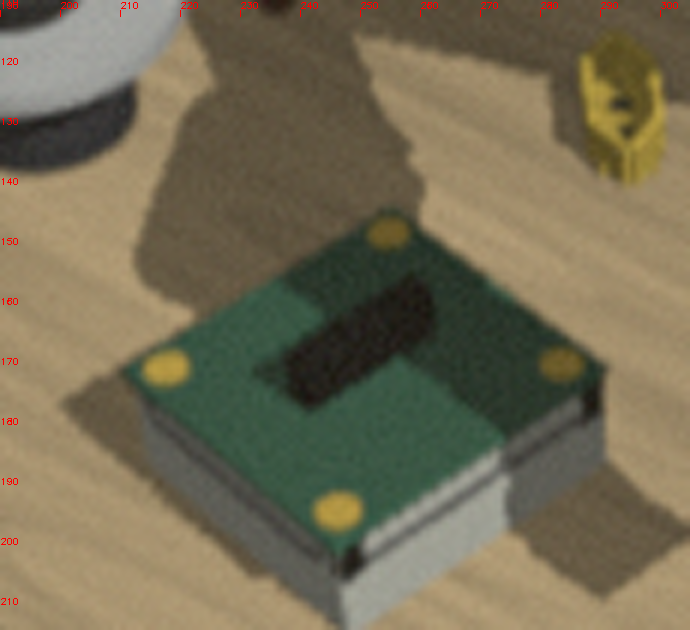

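View pics/t18.png

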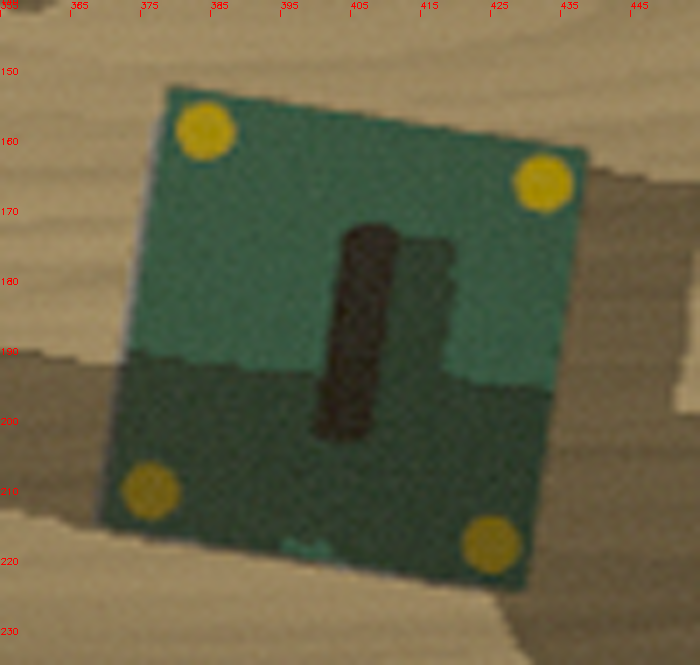

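All four dots read z = 0.076–0.079 (sealed is 0.078) in both views, the lid is square on the box, and the arm is clear. Handing in.

```bash
python3 -c "
from rig import *
print(read_state()['time_s']);print(hand_in())"
```

```text
35.5833
the job is handed in; nothing more can be done
None
```

I set the dish upright in the box, laid the lid on the cushions and let go. I then pressed corners 0, 1, 2 and 3 home in turn and handed the job in at 35.6 s; `hand_in()` gives no verdict.

**Last checks:**
- **Presses:** each corner stalled firmly, at 26, 22, 28 and 33 N in that order.
- **Lid:** all four dots read 0.0757 to 0.0793 m high in both camera views, against 0.078 m sealed. The lid looks square on the box in the last top picture. It was centred within about 2 mm just before I lowered it.
- **Dish:** it was upright and central on the floor of the box when last seen, before the lid covered it.
- **Not measured:** the cushion depths, which I judged from the stalls, the pictures and the dot heights. I also did not re-measure the vase, jar and pot at the end, but the planned path kept the arm clear of them.

**What went wrong or disagreed:**
- **TCP height:** the reported TCP height did not match the stated tool geometry. The fingertips were really about 30 mm above the reading instead of 8 mm below it, so the first grasp closed on air above the dish. I found the true offset by touching the table and used it from then on.
- **Dot heights:** the two cameras disagreed by up to about 2 mm on the final heights.

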